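# Interleave hat-shaped candle holders in a packing cradle and lock it

### The job

Slide the red transport bar of the packing cradle open to its end stop, then pack every candle holder into the cradle's three piles, each kept the way up it now stands and alternating up and down so that the brims interleave: on a green mark a crown-up holder comes first and a crown-down one on top of it, on the yellow mark a crown-down one first and a crown-up one on top, each centred over its mark and at most two high (with fewer holders some places stay empty). When all are packed, slide the bar fully home over the piles, and leave the vases, bowl, glass cup and tape roll where they stand.

Things in the scene. Friction and masses are not known exactly. Their poses are not given: they have to be found in the camera images.
- cradle: Packing cradle, fixed: plywood board 8 mm thick. Marks in a row along its x, 52 mm apart. Eight guide pins, 8 mm thick, 62 mm high over the table, stand beside the row at x = +-26 mm, y = +-30 mm and x = +-80 mm, y = +-28 mm: a brim passes them with 3 mm to spare. Rail along y at x = +125 mm, 92 mm high. Origin on the table under the middle mark; y points to the bar's open end, z up.
- near_mark (a point): Centre of the wide green round mark (60 mm across, flush) at the cradle's x = -52 mm (nearer the robot), on the cradle board's top, 8 mm above the table. Same axes as the cradle.
- middle_mark (a point): Centre of the small yellow round mark (30 mm across, flush) at the cradle's middle, on the cradle board's top, 8 mm above the table. Same axes as the cradle. Brims of neighbouring piles overlap 12 mm in plan; a brim clears the neighbouring crown by 5 mm.
- far_mark (a point): Centre of the other wide green round mark (60 mm across, flush) at the cradle's x = +52 mm (farther from the robot), on the cradle board's top, 8 mm above the table. Same axes as the cradle.
- lock (a joint): Red transport bar, slides along the cradle's +y: 0 = fully home over the row of marks, 0.160 m = open end stop; starts at 0 to 0.03; stays where left; takes 2 to 3 N. 30 mm wide along y, spans the cradle's x -70 to +135 mm, underside 86 mm above the board: two holders high (76 mm) pass under it.
- lock_grip (a point): Grip point on the bar's upright black tab, at the cradle's x = 0, 24 mm above the red bar's top and 18 mm below the tab's top. The tab is 14 mm thick along the cradle's y, 30 mm wide along its x, and moves with the bar. z up, same axes as the cradle.
- U1_mid (a point): CROWN-UP hat-shaped ceramic candle holder, blue or white: round brim 64 mm across, 9 mm thick; round crown (candle cup) 30 mm across standing 29 mm out of it; 38 mm over all, 0.13 kg. Brim at the bottom, crown on top (grip the crown). Point on its axis, half-way up, 19 mm above the brim's underside; z up. May be absent.
- U2_mid (a point): CROWN-UP hat-shaped ceramic candle holder, blue or white: round brim 64 mm across, 9 mm thick; round crown (candle cup) 30 mm across standing 29 mm out of it; 38 mm over all, 0.13 kg. Brim at the bottom, crown on top (grip the crown). Point on its axis, half-way up, 19 mm above the brim's underside; z up. May be absent.
- U3_mid (a point): CROWN-UP hat-shaped ceramic candle holder, blue or white: round brim 64 mm across, 9 mm thick; round crown (candle cup) 30 mm across standing 29 mm out of it; 38 mm over all, 0.13 kg. Brim at the bottom, crown on top (grip the crown). Point on its axis, half-way up, 19 mm above the brim's underside; z up. May be absent.
- D1_mid (a point): CROWN-DOWN hat-shaped ceramic candle holder, blue or white: round brim 64 mm across, 9 mm thick; round crown (candle cup) 30 mm across standing 29 mm out of it; 38 mm over all, 0.13 kg. Stands on its crown, brim on top (grip the brim), cork disc on the upper face. Point on its axis, half-way up, 19 mm below the brim's upper face; z up. May be absent.
- D2_mid (a point): CROWN-DOWN hat-shaped ceramic candle holder, blue or white: round brim 64 mm across, 9 mm thick; round crown (candle cup) 30 mm across standing 29 mm out of it; 38 mm over all, 0.13 kg. Stands on its crown, brim on top (grip the brim), cork disc on the upper face. Point on its axis, half-way up, 19 mm below the brim's upper face; z up. May be absent.
- D3_mid (a point): CROWN-DOWN hat-shaped ceramic candle holder, blue or white: round brim 64 mm across, 9 mm thick; round crown (candle cup) 30 mm across standing 29 mm out of it; 38 mm over all, 0.13 kg. Stands on its crown, brim on top (grip the brim), cork disc on the upper face. Point on its axis, half-way up, 19 mm below the brim's upper face; z up. May be absent.
- bud_vase: White ceramic bud vase, 90 mm tall, 44 mm across, on the robot's side of the cradle. Bystander. Origin at its foot.
- green_vase: Green glass vase, 130 mm tall, 80 mm across at the top, left of the cradle. Bystander. Origin at its foot.
- votive: Small amber glass cup, 40 mm across, 34 mm tall, among the candle holders. Bystander. Origin at its foot.
- tape_roll: Small cardboard tape roll, 46 mm across, 19 mm tall, lying among the candle holders. Bystander. Origin at its underside.
- blue_bowl: Blue ceramic bowl, 110 mm across, 45 mm tall, near the robot on the left. Bystander. Origin at its foot.
There are look-alikes about, which are no part of the job. What is shaped like the part that bears U1_mid but orange or purple is not meant.

How it is judged:
By the outcome, as a careful person would: the job done as asked, in the order asked, and still so for the second after the job is handed in, with the robot touching nothing.
Of U3, D2, D3 only 1 to 3 are there at a start; the rules pass over those that are not, and their reading is None.
At some moment in a run one of U1, U2, U3 may be knocked a few centimetres aside while the robot is not near it.
It also fails if it takes over 210 s, if anything falls off the work surface, if the arm or the gripper's body presses on something with over 40 N, if the wrist force passes 120 N, or if a joint passes its speed limit or range.

### The arm

A 7-joint arm with a two-finger parallel gripper is mounted at the origin on the work surface. World frame = base frame: x ahead of the robot, y to its left, z up, the work surface at z = 0. Lengths are in m, angles in degrees, forces in N, time in s.
With the tool pointing down it reaches from about 0.375 to 0.925 m from the base axis. Payload 3.1 kg.
Tool frame: the origin (TCP) lies midway between the tips of the shut fingers; the grasp point (between the pads) lies 19 mm behind it; z points along the fingers, y is the line along which they close (so a half turn about z gives the same grasp; the last joint's range is limited). The gripper opens to 85 mm and grips with 20 to 120 N. Pads are 22 mm wide; open, the fingers measure 114 mm over their backs; the gripper's body (76 mm by 85 mm) begins 54 mm behind the grasp point. The pads swing forward as they close: fully open they stand 13 mm farther back than shut.
Start: joints at [70.199, 21.939, 2.515, 91.553, -1.026, 66.532, -2.859], TCP at [0.159, -0.63, 0.231] pointing down, gripper open.
Joint ranges: [-149.38, 149.38], [-23.57, 123.04], [-84.95, 90], [0, 143.3], [-89.99, 269.99], [3.08, 112.72], [-163.45, 163.45]. Speed limits (degrees/s): [159.86, 159.86, 180, 180, 180, 180, 180].

### API

Orientations are given as [roll, pitch, yaw] about the fixed x, y, z axes, in that order (R = Rz(yaw) Ry(pitch) Rx(roll)).
In Python, from cell import get_obs, grab_frame, camera_model, job gives the robot as it stands. The module is installed in compiled form; this text tells all that it offers.
- The arm moves only by the tool jog_arm, never from a script. Its argument "plan" is a list of rows, each an object with "dp": the shift along the tool's x, y, z in cm, a list of three; "spin": the turn about the tool's z in rad. A call has 1 to 20 rows; each row is the pose to reach, as a shift and turn from the pose commanded when the call began, along the tool's axes at that moment; what a row does not reach only later rows make up. A row lasts 1/12 s, in which the tool goes at most 41.7 mm and 7.16 degrees, less where a joint would pass 70% of its speed; a pose out of reach is approached as far as the arm can. A call with a gripper value outside its range is refused whole. "hand" is the closure, from 0 (fully open) to 1 (shut), set as the call begins (left out, the last holds). The fingers move at their own pace and stop on an object; the grip force is fixed at half the most. Time passes only in rows, so rows that repeat a pose let the fingers close. It gives the time, the measured TCP pose, the force, the opening and the grip force at its end, in the units of the state.
- get_obs(): the state, without advancing time (a new reading comes with each control period).
- grab_frame(name): name is "scene" or "top"; returns the picture (400x640x3 uint8, red, green, blue); there is no depth.
- camera_model(name): a dict with "vfov" (degrees; the focal length in pixels is half the picture's height over the tangent of half this angle, whatever the lens; pixels are square), "cx", "cy" (the principal point, pixels), "xyz" and "attitude" of the camera in the world. Camera axes: x right, y up, looking along -z (the intrinsics and any distortion apply to the point x, -y, -z); pixel columns grow to the right and rows downward; lengths in m; the calibration is good to about 2 mm. A picture is of the moment at which its call begins. camera_model takes no time and is no camera call.
- job.hand_in(): hands the job in; it is judged then, once.
The state is a dict: "time_s": time; "q": joint angles; "qvel": joint speeds; "joint_efforts": joint torques, N m; "eef_pos": TCP position; "eef_rot": TCP orientation; "contact_force": force on the tool from outside, world axes, zero at the start; "moment": the same for the moment, N m; "grip_width": finger opening in m; "grasp_force": force on a finger pad.
Only numpy, scipy, OpenCV 4.12 (cv2) and the standard library are available. Lean on these libraries where they do the work, as an engineer would, in place of code of your own. Each camera call takes 0.05 s, during which the arm holds its last target. There are 200 camera calls.

## Working session

There is one attempt and no reset: what is moved stays moved. The work goes in short steps, Python scripts to look and compute and a tool call to move; the robot and the scene stay as the last step left them, time stands still between calls to the robot, and variables do not carry over. Pictures are saved under pics/ and viewed, at most 14 in all, crops included, and the job is handed in when it is done.

Besides the shell and the picture viewer there is one more tool, called after "Request:" as name(argument=value, ...) on one line, values as JSON. jog_arm: Moves the arm, as the interface text tells. Its arguments: {"type":"object","properties":{"plan":{"type":"array"},"hand":{"type":"number"}},"required":["plan"]}

```bash
mkdir -p pics; python3 - <<'E'
from cell import *
import cv2
for n in("scene","top"):
    print(n,camera_model(n)); cv2.imwrite(f"pics/{n}0.png",grab_frame(n)[:,:,::-1])
o=get_obs();print({k:o[k] for k in("time_s","eef_pos","eef_rot","grip_width","contact_force")})
E
```

```text
scene {'vfov': 57.081866574357555, 'cx': 317.26930698879477, 'cy': 196.57253339045903, 'xyz': array([1.06466921, 0.29630204, 0.87027495]), 'attitude': array([ 38.61005611,   0.88712051, 115.6268164 ])}
top {'vfov': 45.44944829160916, 'cx': 326.3112682560473, 'cy': 202.63611340699484, 'xyz': array([0.2606629 , 0.01616423, 1.42723988]), 'attitude': array([ 10.21017025,   1.20530766, -91.55310844])}
{'time_s': 0.1, 'eef_pos': array([ 0.15920908, -0.62931419,  0.23000227]), 'eef_rot': array([-1.79862224e+02,  7.21527461e-03,  1.42019133e+01]), 'grip_width': 0.08562522195864533, 'contact_force': array([-0.21116121,  0.18162847,  0.40281169])}
```

View pics/scene0.png

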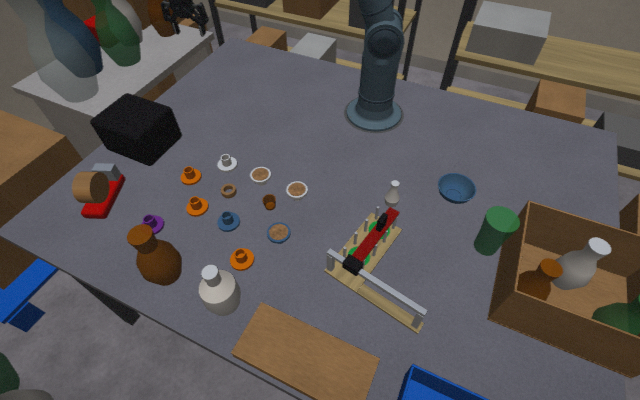

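View pics/top0.png

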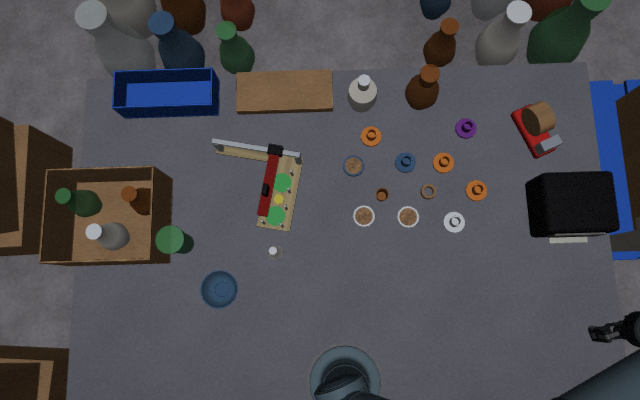

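The top view shows the cradle at about (280,190) and the green vase at (170,240). The candidate holders are:
- **Crown-up:** blue (405,162) and white (454,222).
- **Crown-down, with cork disc:** (353,166), (364,216) and (408,217).
- **Look-alikes, ignored:** orange (371,136), (443,162), (476,190) and purple (465,128).
- **Other bystanders:** votive (382,195) and tape roll (428,191).

I'll confirm these in one enlarged crop.

```bash
cat > h.py <<'E'
import numpy as np, cv2
from scipy.spatial.transform import Rotation as Ro
from cell import *
def cam(n):
    m=camera_model(n); f=200/np.tan(np.radians(m['vfov'])/2)
    return np.array(m['xyz']),Ro.from_euler('xyz',m['attitude'],degrees=True).as_matrix(),f,m['cx'],m['cy']
def proj(n,P):
    c,R,f,cx,cy=cam(n); p=(np.atleast_2d(P)-c)@R
    return np.c_[cx+f*p[:,0]/-p[:,2], cy+f*p[:,1]/p[:,2]]
def unproj(n,uv,z):
    c,R,f,cx,cy=cam(n); uv=np.atleast_2d(uv)
    d=np.c_[(uv[:,0]-cx)/f,-(uv[:,1]-cy)/f,-np.ones(len(uv))]@R.T
    return c+d*((z-c[2])/d[:,2])[:,None]
def frame(n,k=3): return np.mean([grab_frame(n).astype(float) for _ in range(k)],0)
def crop(im,x0,y0,x1,y1,s,name):
    c=np.clip(im[y0:y1,x0:x1],0,255).astype(np.uint8)[:,:,::-1]
    cv2.imwrite(f'pics/{name}.png',cv2.resize(c,None,fx=s,fy=s,interpolation=cv2.INTER_CUBIC))
E
python3 - <<'E'
from h import *
t=frame('top');s=frame('scene')
np.save('t0.npy',t);np.save('s0.npy',s)
crop(t,205,120,475,235,2.9,'tc0'); crop(s,320,170,440,335,3.5,'sc0')
print(proj('top',[[0,0,0]]),proj('scene',[[0,0,0]]), proj('top',[get_obs()['eef_pos']]),proj('scene',[get_obs()['eef_pos']]))
for n,l,z in(('vaseftL',[[405,162],[454,222],[353,166],[364,216],[408,217],[283,182],[278.5,199.5],[274,215],[265,189]],.02),): print(unproj('top',l,z).round(3))
print(unproj('scene',[[228,219],[227,161],[278,232],[297,189],[260,174]],.02).round(3))
E
```

```text
[[345.03661015 381.60947288]] [[373.31816935 112.78326542]] [[606.38895994 324.00628445]] [[191.10248169  37.23349737]]
[[ 0.633 -0.203  0.02 ]
 [ 0.445 -0.337  0.02 ]
 [ 0.625 -0.045  0.02 ]
 [ 0.471 -0.072  0.02 ]
 [ 0.464 -0.202  0.02 ]
 [ 0.582  0.168  0.02 ]
 [ 0.529  0.182  0.02 ]
 [ 0.482  0.196  0.02 ]
 [ 0.562  0.223  0.02 ]]
[[ 0.638 -0.204  0.02 ]
 [ 0.448 -0.337  0.02 ]
 [ 0.616 -0.053  0.02 ]
 [ 0.457 -0.077  0.02 ]
 [ 0.452 -0.21   0.02 ]]
```

View pics/tc0.png

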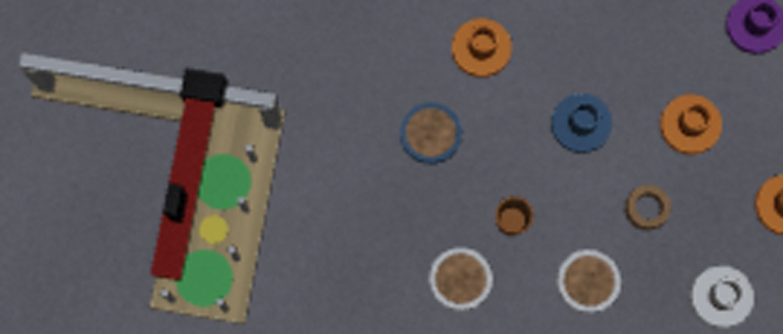

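View pics/sc0.png

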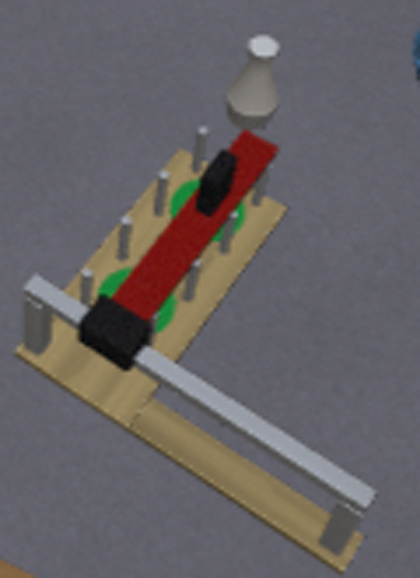

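Both crops confirm crown-up blue (405,162) and white (454,222), and crown-down (353,166), (364,216) and (408,217). U3 is absent. Next I fit the cradle pose from pins and marks, and triangulate the tab.

```bash
cat > fit0.py <<'E'
from h import *
from scipy.optimize import least_squares
T=lambda u,v:(205+u/2.9,120+v/2.9); S=lambda u,v:(320+u/3.5,170+v/3.5)
# pins/marks: (cam, local, pixel)
obs=[('scene',(-.08,-.028,.062),S(201,128)),('scene',(-.026,-.030,.062),S(161,173)),('scene',(.026,-.030,.062),S(124,217)),('scene',(.08,-.028,.062),S(87,270)),
('scene',(-.026,.03,.062),S(234,213)),('scene',(.026,.03,.062),S(193,260)),
('top',(-.08,-.028,.062),T(222,303)),('top',(-.026,-.03,.062),T(233,248)),('top',(.026,-.03,.062),T(241,200)),('top',(.08,-.028,.062),T(249,149)),
('top',(0,0,.008),T(213,230)),('top',(-.052,0,.008),T(205,278))]
def W(p,l):
    c,s=np.cos(p[2]),np.sin(p[2]); return np.array([p[0]+c*l[0]-s*l[1],p[1]+s*l[0]+c*l[1],l[2]])
def res(p,n=None): return np.concatenate([proj(a,W(p,l))[0]-q for a,l,q in obs if n in(None,a)])
for n in('scene','top',None):
    r=least_squares(res,[.53,.18,-.25],args=(n,)); print(n,r.x[:2].round(4),np.degrees(r.x[2]).round(2),r.fun.reshape(-1,2).round(1).tolist() if n else '')
p=r.x
# bar / tab top: local (0,y,z)
tb=[('scene',S(222,160)),('top',T(176,192))]
g=least_squares(lambda v:np.concatenate([proj(a,W(p,(0,v[0],v[1])))[0]-q for a,q in tb]),[.02,.14]);print('tab y,z',g.x,g.fun.round(1),W(p,(0,g.x[0],.12)))
E
python3 fit0.py
```

```text
scene [0.5341 0.1829] -11.54 [[0.2, 0.1], [0.4, -0.2], [0.3, 0.4], [-0.3, 0.1], [-0.9, -0.4], [0.3, -0.0]]
top [0.5318 0.1827] -10.57 [[-0.3, -0.3], [-0.2, 0.6], [0.1, -0.2], [-0.2, -0.4], [0.4, -0.0], [0.1, 0.2]]
None [0.533  0.1827] -11.18 
tab y,z [0.02270991 0.1511749 ] [-0.7 -0.4 -1.2  1.7] [0.53735503 0.20500697 0.12      ]
```

```bash
cat > go.py <<'E'
from h import *
import sys
def go(*ts):
    o=get_obs();p=np.array(o['eef_pos']);R=Ro.from_euler('xyz',o['eef_rot'],degrees=True).as_matrix();y=o['eef_rot'][2]
    print('t',round(o['time_s'],2),'p',p.round(4),'rot',np.round(o['eef_rot'],1),'F',np.round(o['contact_force'],1),'w',round(o['grip_width'],4),'q',np.round(o['q']))
    for t in ts:
        d=(R.T@(np.array(t[:3])-p))*100; s=np.radians((y-t[3]+90)%180-90)
        print('target',t,'dp',d.round(2).tolist(),'spin',round(s,3))
if __name__=='__main__': go(*[tuple(map(float,a.split(','))) for a in sys.argv[1:]])
E
python3 go.py 0.5,-0.1,.25,-11 .537,.204,.25,-11
```

```text
t 0.4 p [ 0.1594 -0.63    0.2311] rot [-180.     0.    14.2] F [-0.7 -0.2 -0. ] w 0.0854 q [70. 22.  3. 92. -1. 67. -3.]
target (0.5, -0.1, 0.25, -11.0) dp [46.02, -43.03, -1.88] spin 0.44
target (0.537, 0.204, 0.25, -11.0) dp [57.07, -71.59, -1.87] spin 0.44
```

Request:
jog_arm(plan=[{"dp":[46,-43,-1.9],"spin":0.44},{"dp":[46,-43,-1.9],"spin":0.44},{"dp":[46,-43,-1.9],"spin":0.44},{"dp":[46,-43,-1.9],"spin":0.44},{"dp":[46,-43,-1.9],"spin":0.44},{"dp":[46,-43,-1.9],"spin":0.44},{"dp":[46,-43,-1.9],"spin":0.44},{"dp":[46,-43,-1.9],"spin":0.44},{"dp":[46,-43,-1.9],"spin":0.44},{"dp":[46,-43,-1.9],"spin":0.44},{"dp":[46,-43,-1.9],"spin":0.44},{"dp":[46,-43,-1.9],"spin":0.44},{"dp":[46,-43,-1.9],"spin":0.44},{"dp":[46,-43,-1.9],"spin":0.44},{"dp":[46,-43,-1.9],"spin":0.44},{"dp":[46,-43,-1.9],"spin":0.44},{"dp":[46,-43,-1.9],"spin":0.44}], hand=0.4)

```text
time_s: 1.82
eef_pos: [0.5018, -0.0958, 0.2509]
eef_rot: [-179.9, -0.1, -10.5]
contact_force: [-0.7, 0.2, -0.6]
grip_width: 0.0516
grasp_force: 0.0
```

```bash
python3 go.py .537,.204,.20,-11 .537,.204,.113,-11
```

```text
t 1.82 p [ 0.5018 -0.0958  0.2509] rot [-1.799e+02 -1.000e-01 -1.050e+01] F [-0.7  0.2 -0.6] w 0.0516 q [ 27.   7. -22. 108.   3.  65. -97.]
target (0.537, 0.204, 0.2, -11.0) dp [-2.02, -30.11, 5.14] spin 0.008
target (0.537, 0.204, 0.113, -11.0) dp [-2.04, -30.1, 13.84] spin 0.008
```

Request:
jog_arm(plan=[{"dp":[-2,-30.1,5],"spin":0.01},{"dp":[-2,-30.1,5],"spin":0.01},{"dp":[-2,-30.1,5],"spin":0.01},{"dp":[-2,-30.1,5],"spin":0.01},{"dp":[-2,-30.1,5],"spin":0.01},{"dp":[-2,-30.1,5],"spin":0.01},{"dp":[-2,-30.1,5],"spin":0.01},{"dp":[-2,-30.1,5],"spin":0.01},{"dp":[-2,-30.1,5],"spin":0.01},{"dp":[-2,-30.1,5],"spin":0.01},{"dp":[-2,-30.1,5],"spin":0.01}], hand=0.4)

```text
time_s: 2.73
eef_pos: [0.5384, 0.1953, 0.2]
eef_rot: [179.9, -0.0, -11.8]
contact_force: [0.4, -0.1, -0.1]
grip_width: 0.051
grasp_force: 0.0
```

```bash
python3 - <<'E'
from go import *
go((.537,.204,.113,-11))
s=frame('scene',2); crop(s,310,100,450,280,3.2,'s1'); print(proj('scene',[get_obs()['eef_pos']]))
E
```

```text
t 2.73 p [0.5384 0.1953 0.2   ] rot [179.9  -0.  -11.8] F [ 0.4 -0.1 -0.1] w 0.051 q [   3.   19.  -32.  103.   11.   62. -135.]
target (0.537, 0.204, 0.113, -11) dp [-0.32, -0.84, 8.7] spin -0.014
[[381.13196294 201.74685273]]
```

View pics/s1.png

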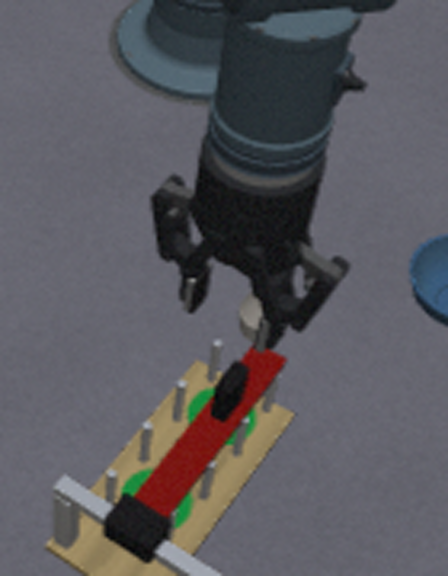

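The open fingers are centred over the tab (crop 228,392) and the path is clear. I'll descend in two calls.

Request:
jog_arm(plan=[{"dp":[-0.3,-0.8,4],"spin":-0.01},{"dp":[-0.3,-0.8,4],"spin":-0.01},{"dp":[-0.3,-0.8,4],"spin":-0.01}])

```text
time_s: 3.08
eef_pos: [0.5351, 0.2046, 0.1586]
eef_rot: [179.8, 0.2, -11.1]
contact_force: [-0.3, -0.4, -0.0]
grip_width: 0.0512
grasp_force: 0.0
```

```bash
python3 go.py .537,.204,.115,-11.2
```

```text
t 3.08 p [0.5351 0.2046 0.1586] rot [179.8   0.2 -11.1] F [-0.3 -0.4 -0. ] w 0.0512 q [   2.   21.  -32.  105.   13.   58. -137.]
target (0.537, 0.204, 0.115, -11.2) dp [0.22, 0.01, 4.36] spin 0.001
```

Request:
jog_arm(plan=[{"dp":[0.2,0,2.5],"spin":0},{"dp":[0.2,0,4.4],"spin":0},{"dp":[0.2,0,4.4],"spin":0},{"dp":[0.2,0,4.4],"spin":0}])

```text
time_s: 3.42
eef_pos: [0.5389, 0.2056, 0.117]
eef_rot: [180.0, -0.0, -11.1]
contact_force: [0.4, 0.0, 0.2]
grip_width: 0.0516
grasp_force: 0.0
```

Request:
jog_arm(plan=[{"dp":[0,0,0],"spin":0},{"dp":[0,0,0],"spin":0},{"dp":[0,0,0],"spin":0},{"dp":[0,0,0],"spin":0},{"dp":[0,0,0],"spin":0},{"dp":[0,0,0],"spin":0}], hand=1)

```text
time_s: 3.92
eef_pos: [0.5397, 0.2071, 0.1183]
eef_rot: [-180.0, -0.1, -11.1]
contact_force: [-1.6, -1.6, 5.0]
grip_width: 0.0132
grasp_force: 60.1
```

```bash
python3 go.py .537,.204,.115,-11.2
```

```text
t 3.92 p [0.5397 0.2071 0.1183] rot [-1.80e+02 -1.00e-01 -1.11e+01] F [-1.6 -1.6  5. ] w 0.0132 q [   0.   25.  -31.  106.   16.   53. -138.]
target (0.537, 0.204, 0.115, -11.2) dp [-0.2, 0.35, 0.33] spin 0.002
```

Request:
jog_arm(plan=[{"dp":[0,-1,0],"spin":0},{"dp":[0,-2.5,0],"spin":0},{"dp":[0,-4,0],"spin":0},{"dp":[0,-6,0],"spin":0},{"dp":[0,-8,0],"spin":0},{"dp":[0,-10,0],"spin":0},{"dp":[0,-11.5,0],"spin":0},{"dp":[0,-12.5,0],"spin":0},{"dp":[0,-12.8,0],"spin":0},{"dp":[0,-12.8,0],"spin":0}])

```text
time_s: 4.75
eef_pos: [0.5653, 0.3342, 0.1184]
eef_rot: [-179.8, -0.2, -11.0]
contact_force: [3.6, 1.2, 4.2]
grip_width: 0.0131
grasp_force: 59.8
```

Request:
jog_arm(plan=[{"dp":[0,-0.3,0],"spin":0},{"dp":[0,-0.6,0],"spin":0},{"dp":[0,-0.8,0],"spin":0},{"dp":[0,-0.8,0],"spin":0}])

```text
time_s: 5.08
eef_pos: [0.5665, 0.34, 0.1184]
eef_rot: [-179.9, -0.2, -11.1]
contact_force: [0.4, -1.1, 7.3]
grip_width: 0.0128
grasp_force: 60.2
```

Request:
jog_arm(plan=[{"dp":[0,-0.4,0],"spin":0},{"dp":[0,-0.4,0],"spin":0},{"dp":[0,-0.4,0],"spin":0},{"dp":[0,-0.4,0],"spin":0}])

```text
time_s: 5.42
eef_pos: [0.5665, 0.3399, 0.1183]
eef_rot: [179.7, -0.1, -11.2]
contact_force: [-2.7, -8.4, 12.3]
grip_width: 0.0126
grasp_force: 60.9
```

Request:
jog_arm(plan=[{"dp":[0,-0.4,0],"spin":0},{"dp":[0,-0.4,0],"spin":0},{"dp":[0,-0.4,0],"spin":0},{"dp":[0,-0.4,0],"spin":0}])

```text
time_s: 5.75
eef_pos: [0.5664, 0.3399, 0.1182]
eef_rot: [179.2, 0.0, -11.3]
contact_force: [-6.8, -14.7, 16.9]
grip_width: 0.0132
grasp_force: 62.0
```

Request:
jog_arm(plan=[{"dp":[0,0.7,0],"spin":0},{"dp":[0,0.7,0],"spin":0}])

```text
time_s: 5.92
eef_pos: [0.5663, 0.3392, 0.1183]
eef_rot: [180.0, -0.2, -11.2]
contact_force: [0.9, -2.1, 7.2]
grip_width: 0.0129
grasp_force: 60.5
```

Request:
jog_arm(plan=[{"dp":[0,0,0],"spin":0},{"dp":[0,0,0],"spin":0},{"dp":[0,0,0],"spin":0},{"dp":[0,0,0],"spin":0},{"dp":[0,0,-4],"spin":0},{"dp":[0,0,-8],"spin":0},{"dp":[0,0,-12],"spin":0},{"dp":[0,0,-14],"spin":0},{"dp":[0,0,-14],"spin":0}], hand=0.4)

```text
time_s: 6.67
eef_pos: [0.567, 0.3448, 0.2636]
eef_rot: [-179.5, -0.5, -11.0]
contact_force: [0.1, 0.0, 0.4]
grip_width: 0.0514
grasp_force: 0.0
```

```bash
python3 - <<'E'
from go import *
go((.5,-.1,.26,-11))
t=frame('top',3);s=frame('scene',3);np.save('t2.npy',t);np.save('s2.npy',s)
crop(t,205,130,475,235,2.9,'t2');crop(s,310,170,440,335,3.5,'s2')
E
```

```text
t 6.67 p [0.567  0.3448 0.2636] rot [-179.5   -0.5  -11. ] F [0.1 0.  0.4] w 0.0514 q [ -10.   25.  -33.   87.   14.   72. -146.]
target (0.5, -0.1, 0.26, -11) dp [1.87, 44.94, -0.03] spin 0.001
```

View pics/t2.png

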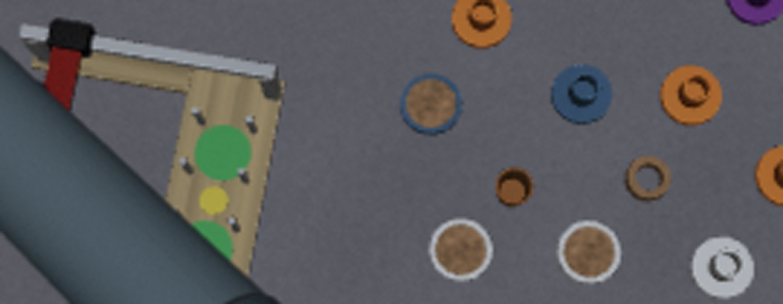

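View pics/s2.png

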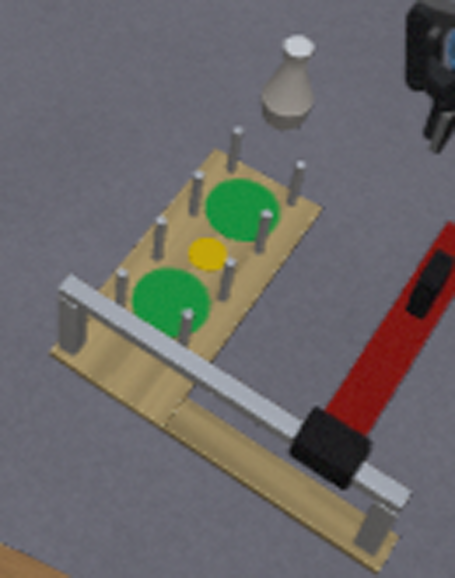

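The bar is open at its stop, with all eight pins and three marks visible. I'll refit the cradle and measure the holders with ellipse fits in both cameras.

```bash
cat > meas.py <<'E'
from h import *
def blob(im,uv,r=17,th=22,mask=None):
    """outer contour ellipse centre of the object at uv"""
    x0,y0=int(uv[0])-r,int(uv[1])-r
    c=cv2.resize(im[y0:y0+2*r+1,x0:x0+2*r+1].astype(np.float32),None,fx=4,fy=4,interpolation=cv2.INTER_CUBIC)
    bg=np.median(np.concatenate([c[:8].reshape(-1,3),c[-8:].reshape(-1,3),c[:,:8].reshape(-1,3),c[:,-8:].reshape(-1,3)]),0)
    if mask: m=mask(c)
    else:
        d=c-bg; chroma=np.abs(d-d.mean(2,keepdims=True)).max(2); m=(chroma>8)|(d.mean(2)>th)
    m=cv2.morphologyEx(m.astype(np.uint8),cv2.MORPH_CLOSE,np.ones((9,9),np.uint8))
    cs,_=cv2.findContours(m,cv2.RETR_EXTERNAL,cv2.CHAIN_APPROX_NONE)
    k=max(cs,key=cv2.contourArea); e=cv2.fitEllipse(cv2.convexHull(k))
    return (np.array(e[0])+.5)/4-.5+[x0,y0], np.array(e[1])/4
green=lambda c:(c[...,1]>c[...,0]*1.5)&(c[...,1]>c[...,2]*1.4)
yellow=lambda c:(c[...,0]>c[...,2]*2.2)&(c[...,1]>c[...,2]*1.8)
E
cat > m1.py <<'E'
from meas import *
t=np.load('t2.npy');s=np.load('s2.npy')
H={'Ublue':((405,162),(228,219)),'Uwhite':((454,222),(227,161)),'Dblue':((353,166),(278,232)),'DwhiteN':((364,216),(297,189)),'DwhiteF':((408,217),(260,174))}
for k,(a,b) in H.items():
    z=.009 if k[0]=='U' else .038
    (ca,ea),(cb,eb)=blob(t,a),blob(s,b)
    print(k,ca.round(1),ea.round(1),unproj('top',ca,z)[0,:2].round(4),cb.round(1),eb.round(1),unproj('scene',cb,z)[0,:2].round(4))
from scipy.optimize import least_squares
T=lambda u,v:((u+.5)/2.9-.5+205,(v+.5)/2.9-.5+130); S=lambda u,v:((u+.5)/3.5-.5+310,(v+.5)/3.5-.5+170)
obs=[('scene',(x,y,.062),S(*q)) for x,y,q in[(-.08,-.028,(236,130)),(-.08,.028,(299,165)),(-.026,-.03,(197,174)),(-.026,.03,(265,213)),(.026,-.03,(160,220)),(.026,.03,(229,262)),(.08,-.028,(121,271)),(.08,.028,(186,313))]]
obs+=[('top',(x,y,.062),T(*q)) for x,y,q in[(.08,-.028,(250,120)),(.026,-.03,(241,172)),(-.026,-.03,(233,220)),(.08,.028,(196,113)),(.026,.03,(183,161))]]
for x,a,b,f in((-.052,None,S(243,210),green),(0,T(213,200),S(208,254),yellow),(.052,T(223,152),S(171,300),green)):
    if a: c,e=blob(t,a,14,mask=f); print('mark',c,e); obs.append(('top',(x,0,.008),c))
    c,e=blob(s,b,15,mask=f); print('mark',c,e); obs.append(('scene',(x,0,.008),c))
def W(p,l):
    c,s=np.cos(p[2]),np.sin(p[2]); return np.array([p[0]+c*l[0]-s*l[1],p[1]+s*l[0]+c*l[1],l[2]])
def res(p,n=None): return np.concatenate([proj(a,W(p,l))[0]-q for a,l,q in obs if n in(None,a)])
for n in('scene','top',None):
    r=least_squares(res,[.53,.18,-.25],args=(n,),loss='soft_l1'); print(n,r.x[:2].round(4),np.degrees(r.x[2]).round(2),r.fun.reshape(-1,2).round(1).tolist() if n else '')
E
python3 m1.py
```

```text
Ublue [405.2 161.8] [20.5 21.2] [ 0.636  -0.2053] [227.9 220.7] [20.8 23.1] [ 0.6376 -0.2071]
Uwhite [453.9 221.8] [21.2 22.4] [ 0.4472 -0.3394] [226.4 162.6] [18.5 20.3] [ 0.4471 -0.3427]
Dblue [353.2 165.3] [21.  21.6] [ 0.6228 -0.0449] [278.1 232. ] [21.2 24.2] [ 0.6257 -0.0456]
DwhiteN [363.5 215.6] [21.8 22.3] [ 0.4695 -0.0694] [296.6 189.9] [19.6 22. ] [ 0.474 -0.069]
DwhiteF [407.7 216.4] [21.7 22.7] [ 0.4634 -0.1989] [260.3 175. ] [18.7 21.3] [ 0.4682 -0.1969]
mark [378.75354958 229.58257675] [17.6303978  21.50310707]
mark [278.17956161 198.68761253] [8.97691631 9.26350021]
mark [368.88783836 242.2035923 ] [10.08013248 11.70484352]
mark [281.31537819 182.18883705] [18.67541313 19.18532372]
mark [358.4899044 255.8649025] [19.27688789 22.58322334]
scene [0.5347 0.1821] -11.49 [[0.2, -0.1], [0.2, -0.2], [0.2, -0.0], [0.2, 0.0], [-0.0, -0.0], [0.0, -0.2], [-0.0, 0.2], [0.1, -0.0], [-0.2, -0.0], [-0.3, 0.2], [-0.4, 0.1]]
top [0.5327 0.1839] -11.41 [[-0.2, -0.2], [0.2, -0.3], [-0.4, 0.4], [-0.2, -0.8], [0.1, 0.1], [0.2, 0.3], [0.3, 0.3]]
None [0.534  0.1826] -11.31
```

```bash
python3 go.py .637,-.206,.12,78
```

```text
t 6.97 p [0.5634 0.3405 0.2536] rot [179.8   0.2 -11. ] F [-0.5 -0.   0.1] w 0.0513 q [ -10.   26.  -33.   87.   14.   72. -146.]
target (0.637, -0.206, 0.12, 78.0) dp [17.69, 52.2, 13.46] spin -1.553
```

Request:
jog_arm(plan=[{"dp":[17.7,52.2,0],"spin":0},{"dp":[17.7,52.2,0],"spin":0},{"dp":[17.7,52.2,0],"spin":-1.55},{"dp":[17.7,52.2,0],"spin":-1.55},{"dp":[17.7,52.2,0],"spin":-1.55},{"dp":[17.7,52.2,0],"spin":-1.55},{"dp":[17.7,52.2,0],"spin":-1.55},{"dp":[17.7,52.2,0],"spin":-1.55},{"dp":[17.7,52.2,0],"spin":-1.55},{"dp":[17.7,52.2,0],"spin":-1.55},{"dp":[17.7,52.2,8],"spin":-1.55},{"dp":[17.7,52.2,13.4],"spin":-1.55},{"dp":[17.7,52.2,13.4],"spin":-1.55},{"dp":[17.7,52.2,13.4],"spin":-1.55},{"dp":[17.7,52.2,13.4],"spin":-1.55},{"dp":[17.7,52.2,13.4],"spin":-1.55},{"dp":[17.7,52.2,13.4],"spin":-1.55},{"dp":[17.7,52.2,13.4],"spin":-1.55},{"dp":[17.7,52.2,13.4],"spin":-1.55},{"dp":[17.7,52.2,13.4],"spin":-1.55}])

```text
time_s: 8.63
eef_pos: [0.6401, -0.2022, 0.1241]
eef_rot: [179.8, -0.1, 78.0]
contact_force: [-0.3, 0.1, 0.4]
grip_width: 0.0512
grasp_force: 0.0
```

```bash
python3 - <<'E'
from go import *
from meas import *
s=frame('scene',2)
b,e=blob(s,(228,219)); print(b,e,unproj('scene',b,.009)[0])
go((.637,-.206,.08,78.5),(.637,-.206,.014,78.5))
E
```

```text
[227.84065437 220.68498611] [20.66199493 23.01316643] [ 0.63768834 -0.20717777  0.009     ]
t 8.73 p [ 0.6398 -0.203   0.124 ] rot [179.9  -0.   77.9] F [-0.8 -0.6  0.6] w 0.0514 q [ 39.  35. -34.  92.  22.  60. -13.]
target (0.637, -0.206, 0.08, 78.5) dp [-0.35, -0.22, 4.4] spin -0.01
target (0.637, -0.206, 0.014, 78.5) dp [-0.35, -0.23, 11.0] spin -0.01
```

Request:
jog_arm(plan=[{"dp":[-0.35,-0.25,3],"spin":-0.01},{"dp":[-0.35,-0.25,6],"spin":-0.01},{"dp":[-0.35,-0.25,8],"spin":-0.01},{"dp":[-0.35,-0.25,10],"spin":-0.01},{"dp":[-0.35,-0.25,10.8],"spin":-0.01},{"dp":[-0.35,-0.25,10.8],"spin":-0.01},{"dp":[-0.35,-0.25,10.8],"spin":-0.01}])

```text
time_s: 9.32
eef_pos: [0.636, -0.2073, 0.015]
eef_rot: [180.0, -0.0, 78.4]
contact_force: [-0.2, -0.2, 0.4]
grip_width: 0.051
grasp_force: 0.0
```

Request:
jog_arm(plan=[{"dp":[0,0,0],"spin":0},{"dp":[0,0,0],"spin":0},{"dp":[0,0,0],"spin":0},{"dp":[0,0,0],"spin":0},{"dp":[0,0,0],"spin":0}], hand=1)

```text
time_s: 9.73
eef_pos: [0.6375, -0.208, 0.0168]
eef_rot: [179.8, 0.0, 78.4]
contact_force: [-1.1, 0.5, 6.8]
grip_width: 0.0277
grasp_force: 59.9
```

```bash
python3 go.py .637,-.206,.012,78.5
```

```text
t 9.73 p [ 0.6375 -0.208   0.0168] rot [179.8   0.   78.4] F [-1.1  0.5  6.8] w 0.0277 q [ 38.  42. -31.  95.  27.  51. -16.]
target (0.637, -0.206, 0.012, 78.5) dp [0.18, -0.09, 0.48] spin -0.002
```

Request:
jog_arm(plan=[{"dp":[0,0,0],"spin":0},{"dp":[0,0,0],"spin":0},{"dp":[0,0,0],"spin":0},{"dp":[0,0,0],"spin":0.1},{"dp":[0,0,0],"spin":1.57},{"dp":[0,0,0],"spin":1.57},{"dp":[0,0,0],"spin":1.57},{"dp":[0,0,0],"spin":1.57},{"dp":[0,0,0],"spin":1.57},{"dp":[0,0,0],"spin":1.57},{"dp":[0,0,0],"spin":1.57},{"dp":[0,0,0],"spin":1.57},{"dp":[0,0,0],"spin":1.57},{"dp":[0,0,0],"spin":1.57},{"dp":[0,0,0],"spin":1.57},{"dp":[0,0,0],"spin":1.57},{"dp":[0,0,0],"spin":1.57},{"dp":[0,0,0],"spin":1.57},{"dp":[0,0,0],"spin":1.57},{"dp":[0,0,0],"spin":1.57}], hand=0.4)

```text
time_s: 11.4
eef_pos: [0.6352, -0.2077, 0.0141]
eef_rot: [-180.0, 0.0, -11.5]
contact_force: [-0.4, -0.2, -0.3]
grip_width: 0.0514
grasp_force: 0.0
```

Request:
jog_arm(plan=[{"dp":[0,0,0.1],"spin":0},{"dp":[0,0,0.1],"spin":0},{"dp":[0,0,0.1],"spin":0},{"dp":[0,0,0.1],"spin":0},{"dp":[0,0,0.1],"spin":0}], hand=1)

```text
time_s: 11.82
eef_pos: [0.6355, -0.2079, 0.0133]
eef_rot: [180.0, -0.0, -11.6]
contact_force: [0.1, -0.8, 0.2]
grip_width: 0.0281
grasp_force: 59.4
```

```bash
python3 go.py .637,-.206,.15,-11.4 .5855,.1722,.15,-11.4
```

```text
t 11.82 p [ 0.6355 -0.2079  0.0133] rot [180.   -0.  -11.6] F [ 0.1 -0.8  0.2] w 0.0281 q [ 23.  39. -11.  95.  10.  47. -94.]
target (0.637, -0.206, 0.15, -11.4) dp [0.11, -0.21, -13.67] spin -0.003
target (0.5855, 0.1722, 0.15, -11.4) dp [-12.53, -36.23, -13.67] spin -0.003
```

Request:
jog_arm(plan=[{"dp":[0,0,-4],"spin":0},{"dp":[0,0,-8],"spin":0},{"dp":[0,0,-12],"spin":0},{"dp":[-12.5,-36.2,-13.7],"spin":0},{"dp":[-12.5,-36.2,-13.7],"spin":0},{"dp":[-12.5,-36.2,-13.7],"spin":0},{"dp":[-12.5,-36.2,-13.7],"spin":0},{"dp":[-12.5,-36.2,-13.7],"spin":0},{"dp":[-12.5,-36.2,-13.7],"spin":0},{"dp":[-12.5,-36.2,-13.7],"spin":0},{"dp":[-12.5,-36.2,-13.7],"spin":0},{"dp":[-12.5,-36.2,-13.7],"spin":0},{"dp":[-12.5,-36.2,-13.7],"spin":0},{"dp":[-12.5,-36.2,-13.7],"spin":0},{"dp":[-12.5,-36.2,-13.7],"spin":0},{"dp":[-12.5,-36.2,-13.7],"spin":0},{"dp":[-12.5,-36.2,-13.7],"spin":0}])

```text
time_s: 13.23
eef_pos: [0.586, 0.1691, 0.1497]
eef_rot: [179.9, 0.0, -11.8]
contact_force: [0.6, -0.9, -1.8]
grip_width: 0.0286
grasp_force: 59.5
```

```bash
python3 - <<'E'
from go import *
s=frame('scene',2);np.save('s3.npy',s)
go((.5855,.1722,.085,-11.4))
o=get_obs(); print(proj('scene',[np.array(o['eef_pos'])-[0,0,.006]]))
crop(s,310,150,430,290,4,'s3')
E
```

```text
t 13.33 p [0.5861 0.1696 0.15  ] rot [179.9   0.  -11.8] F [ 0.2  0.  -1.1] w 0.0281 q [  -4.   24.  -20.  100.   10.   57. -129.]
target (0.5855, 0.1722, 0.085, -11.4) dp [-0.11, -0.25, 6.5] spin -0.007
[[361.21695275 227.1280849 ]]
```

View pics/s3.png

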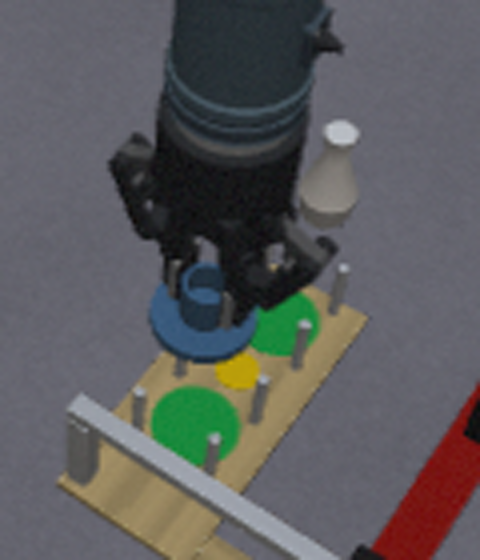

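Request:
jog_arm(plan=[{"dp":[-0.1,-0.25,3],"spin":-0.007},{"dp":[-0.1,-0.25,5],"spin":-0.007},{"dp":[-0.1,-0.25,5.5],"spin":-0.007},{"dp":[-0.1,-0.25,5.5],"spin":-0.007},{"dp":[-0.1,-0.25,5.5],"spin":-0.007}])

```text
time_s: 13.75
eef_pos: [0.5857, 0.174, 0.0956]
eef_rot: [-180.0, -0.0, -11.3]
contact_force: [0.7, -0.6, -1.2]
grip_width: 0.0282
grasp_force: 59.5
```

```bash
cat > brim.py <<'E'
from go import *
from scipy.optimize import least_squares
# fit a brim circle (radius .032, height z) to image edges near a guess, using gradient search along radial rays
def brim(im,n,guess,z,arcs=None,r=.032,w=.006,show=False):
    g=cv2.GaussianBlur(im.astype(np.float32),(0,0),.6); G=[cv2.Sobel(g[...,c],cv2.CV_32F,1,0)**2+cv2.Sobel(g[...,c],cv2.CV_32F,0,1)**2 for c in range(3)]
    mag=np.sqrt(sum(G))
    th=np.radians(np.arange(0,360,5)) if arcs is None else np.radians(np.concatenate([np.arange(a,b,4) for a,b in arcs]))
    def sc(p):
        P=np.c_[p[0]+r*np.cos(th),p[1]+r*np.sin(th),np.full(len(th),z)]; q=proj(n,P).astype(np.float32)
        return cv2.remap(mag,q[:,0],q[:,1],cv2.INTER_LINEAR).ravel()
    best=max(((np.minimum(sc((guess[0]+a,guess[1]+b)),150).mean(),a,b) for a in np.arange(-w,w+1e-6,.0005) for b in np.arange(-w,w+1e-6,.0005)))
    return best[0].round(0),round(guess[0]+best[1],4),round(guess[1]+best[2],4)
E
python3 - <<'E'
from brim import *
s=frame('scene',2)
go((.5855,.1722,.0895,-11.4))
p=get_obs()['eef_pos']
# front half (toward camera: +x,+y) underside edge and all-round top edge
for d,a in((-.0133,[(-20,140)]),(-.0043,[(150,300)]),(-.0043,[(-60,60),(150,240)])): print(brim(s,'scene',p,p[2]+d,a))
s0=np.load('s2.npy'); print('check U on table',brim(s0,'scene',(.637,-.207),.009))
E
```

```text
t 13.85 p [0.5867 0.1748 0.0969] rot [-179.9   -0.2  -11.2] F [ 0.  -0.1 -0.3] w 0.0283 q [  -5.   28.  -20.  102.   11.   52. -130.]
target (0.5855, 0.1722, 0.0895, -11.4) dp [-0.06, 0.28, 0.74] spin 0.003
(np.float32(149.0), np.float64(0.5907), np.float64(0.1733))
(np.float32(123.0), np.float64(0.5847), np.float64(0.1733))
(np.float32(137.0), np.float64(0.5912), np.float64(0.1688))
check U on table (np.float32(148.0), np.float64(0.6385), np.float64(-0.2055))
```

```bash
sed -i 's/np.minimum(sc((guess\[0\]+a,guess\[1\]+b)),150).mean()/np.sqrt(sc((guess[0]+a,guess[1]+b))).mean()/; s/best\[0\].round(0)/round(float(best[0]),2)/' brim.py
sed -i 's/^def go(\*ts):/def avg(k=6):\n    P=[]\n    for _ in range(k): grab_frame("scene");P.append(get_obs()["eef_pos"])\n    P=np.array(P);print("sd mm",(P.std(0)*1e3).round(2));return P.mean(0)\ndef go(*ts,P=None):/; s/^    for t in ts:/    if P is not None: p=P;print("avg",p.round(4))\n    for t in ts:/' go.py
python3 - <<'E'
from brim import *
s=frame('scene',2)
P=avg();go((.5855,.1722,.08,-11.4),P=P)
p=P
for d,a in((-.0133,[(-20,140)]),(-.0043,[(150,300)]),(-.0043,[(-60,60),(150,240)])): print(brim(s,'scene',p,p[2]+d,a))
s0=np.load('s2.npy'); print('check U on table',brim(s0,'scene',(.637,-.207),.009))
E
```

```text
sd mm [0.33 0.1  0.41]
t 14.25 p [0.5853 0.1747 0.0956] rot [-180.    -0.   -11.2] F [-0.6 -0.5 -1.2] w 0.0282 q [  -5.   28.  -20.  102.   11.   52. -131.]
avg [0.5858 0.1749 0.0962]
target (0.5855, 0.1722, 0.08, -11.4) dp [0.02, 0.27, 1.62] spin 0.004
(16.18, np.float64(0.5878), np.float64(0.1734))
(13.27, np.float64(0.5803), np.float64(0.1729))
(14.27, np.float64(0.5888), np.float64(0.1704))
check U on table (13.22, np.float64(0.6405), np.float64(-0.203))
```

Request:
jog_arm(plan=[{"dp":[-0.1,0.27,0],"spin":0},{"dp":[-0.1,0.27,1],"spin":0},{"dp":[-0.1,0.27,1],"spin":0}])

```text
time_s: 14.5
eef_pos: [0.5823, 0.1713, 0.0834]
eef_rot: [179.9, 0.2, -11.2]
contact_force: [-1.2, -0.1, -2.0]
grip_width: 0.0281
grasp_force: 59.5
```

```bash
python3 -c "
from go import *
go((.5847,.1722,.03,-11.4),P=avg(4))"
```

```text
sd mm [0.47 0.29 0.5 ]
t 14.7 p [0.5835 0.1722 0.085 ] rot [180.    0.  -11.2] F [-0.7  0.6 -1.4] w 0.0281 q [  -5.   28.  -19.  103.   12.   51. -131.]
avg [0.5829 0.1719 0.0843]
target (0.5847, 0.1722, 0.03, -11.4) dp [0.17, -0.07, 5.43] spin 0.004
```

Request:
jog_arm(plan=[{"dp":[0.17,-0.05,0],"spin":0.004},{"dp":[0.17,-0.05,1],"spin":0.004},{"dp":[0.17,-0.05,2],"spin":0.004},{"dp":[0.17,-0.05,3],"spin":0.004},{"dp":[0.17,-0.05,3],"spin":0.004}])

```text
time_s: 15.12
eef_pos: [0.5828, 0.1714, 0.0518]
eef_rot: [179.8, 0.3, -11.4]
contact_force: [-0.7, -0.4, -1.6]
grip_width: 0.028
grasp_force: 59.7
```

Request:
jog_arm(plan=[{"dp":[0,0,1],"spin":0},{"dp":[0,0,2],"spin":0},{"dp":[0,0,3],"spin":0},{"dp":[0,0,3.2],"spin":0},{"dp":[0,0,3.2],"spin":0}])

```text
time_s: 15.53
eef_pos: [0.5846, 0.1722, 0.0221]
eef_rot: [179.9, 0.1, -11.4]
contact_force: [-0.6, 0.3, -1.1]
grip_width: 0.0282
grasp_force: 59.4
```

```bash
python3 -c "
from go import *
go((.5847,.1722,.0215,-11.4),P=avg(4))"
```

```text
sd mm [0.26 0.09 0.34]
t 15.73 p [0.5858 0.1725 0.0236] rot [-180.    -0.   -11.4] F [-0.4  0.4 -0.9] w 0.0284 q [  -6.   34.  -18.  104.   14.   45. -132.]
avg [0.5856 0.1725 0.0233]
target (0.5847, 0.1722, 0.0215, -11.4) dp [-0.08, 0.04, 0.18] spin -0.0
```

Request:
jog_arm(plan=[{"dp":[-0.05,0,0.25],"spin":0},{"dp":[-0.05,0,0.25],"spin":0},{"dp":[-0.05,0,0.25],"spin":0}])

```text
time_s: 15.98
eef_pos: [0.5856, 0.1727, 0.0213]
eef_rot: [-180.0, -0.1, -11.4]
contact_force: [1.0, -0.1, -0.4]
grip_width: 0.0282
grasp_force: 59.7
```

Request:
jog_arm(plan=[{"dp":[0,0,0],"spin":0},{"dp":[0,0,0],"spin":0},{"dp":[0,0,0],"spin":0},{"dp":[0,0,0],"spin":0},{"dp":[0,0,-4],"spin":0},{"dp":[0,0,-8],"spin":0},{"dp":[0,0,-12],"spin":0},{"dp":[0,0,-16],"spin":0},{"dp":[0,0,-18],"spin":0},{"dp":[0,0,-18],"spin":0}], hand=0.4)

```text
time_s: 16.82
eef_pos: [0.5892, 0.1743, 0.2083]
eef_rot: [-179.6, -0.7, -11.4]
contact_force: [1.4, 1.3, -0.1]
grip_width: 0.0511
grasp_force: 0.0
```

```bash
python3 - <<'E'
from go import *
from meas import *
s=frame('scene',2);t=frame('top',2);np.save('s4.npy',s)
b,e=blob(s,(226,162)); print(b,e,unproj('scene',b,.009)[0]); b,e=blob(t,(454,222)); print(b,unproj('top',b,.009)[0])
P=avg(3);go((.447,-.341,.12,-11.4),P=P)
E
```

```text
[226.37837791 162.48276329] [18.36619759 20.22533226] [ 0.44686795 -0.34297077  0.009     ]
[453.87106895 221.75372696] [ 0.44726811 -0.33937938  0.009     ]
sd mm [0.08 0.07 0.06]
t 17.17 p [0.5835 0.1719 0.1984] rot [179.9   0.2 -11.4] F [-0.4  0.3 -1. ] w 0.0513 q [  -3.   21.  -21.   98.    8.   63. -128.]
avg [0.5834 0.1718 0.1984]
target (0.447, -0.341, 0.12, -11.4) dp [-3.2, 52.95, 7.95] spin -0.0
```

Request:
jog_arm(plan=[{"dp":[-3.2,53,0],"spin":0},{"dp":[-3.2,53,0],"spin":0},{"dp":[-3.2,53,0],"spin":0},{"dp":[-3.2,53,0],"spin":0},{"dp":[-3.2,53,0],"spin":0},{"dp":[-3.2,53,0],"spin":0},{"dp":[-3.2,53,0],"spin":0},{"dp":[-3.2,53,0],"spin":0},{"dp":[-3.2,53,0],"spin":0},{"dp":[-3.2,53,0],"spin":0},{"dp":[-3.2,53,8],"spin":0},{"dp":[-3.2,53,8],"spin":0},{"dp":[-3.2,53,8],"spin":0},{"dp":[-3.2,53,8],"spin":0},{"dp":[-3.2,53,8],"spin":0},{"dp":[-3.2,53,8],"spin":0},{"dp":[-3.2,53,8],"spin":0}])

```text
time_s: 18.58
eef_pos: [0.4504, -0.3386, 0.1211]
eef_rot: [-179.9, -0.1, -11.2]
contact_force: [0.8, 0.4, -0.0]
grip_width: 0.0515
grasp_force: 0.0
```

```bash
python3 - <<'E'
from go import *
P=avg(4);go((.447,-.3415,.05,-11.4),(.447,-.3415,.014,-11.4),P=P)
E
```

```text
sd mm [0.16 0.27 0.14]
t 18.78 p [ 0.4506 -0.3391  0.122 ] rot [ 1.80e+02 -1.00e-01 -1.12e+01] F [-0.2 -0.7  1.1] w 0.0512 q [ 36.  20.  -4. 109.   2.  51. -70.]
avg [ 0.4509 -0.3387  0.1219]
target (0.447, -0.3415, 0.05, -11.4) dp [-0.34, 0.35, 7.19] spin 0.003
target (0.447, -0.3415, 0.014, -11.4) dp [-0.35, 0.35, 10.79] spin 0.003
```

Request:
jog_arm(plan=[{"dp":[-0.35,0.35,3],"spin":0},{"dp":[-0.35,0.35,6],"spin":0},{"dp":[-0.35,0.35,8],"spin":0},{"dp":[-0.35,0.35,10],"spin":0},{"dp":[-0.35,0.35,10.7],"spin":0},{"dp":[-0.35,0.35,10.7],"spin":0},{"dp":[-0.35,0.35,10.7],"spin":0}])

```text
time_s: 19.37
eef_pos: [0.4454, -0.3432, 0.0145]
eef_rot: [180.0, -0.0, -11.4]
contact_force: [0.2, 0.0, 0.4]
grip_width: 0.051
grasp_force: 0.0
```

```bash
python3 - <<'E'
from go import *
P=avg(4);go((.447,-.3415,.014,-11.4),P=P)
E
```

```text
sd mm [0.1  0.19 0.17]
t 19.57 p [ 0.446  -0.3443  0.0155] rot [179.9  -0.2 -11.4] F [0.7 1.  0.2] w 0.051 q [ 36.  29.  -3. 111.   3.  39. -70.]
avg [ 0.4461 -0.3441  0.0154]
target (0.447, -0.3415, 0.014, -11.4) dp [0.04, -0.28, 0.14] spin 0.0
```

Request:
jog_arm(plan=[{"dp":[0.05,-0.2,0.1],"spin":0},{"dp":[0.05,-0.2,0.1],"spin":0}])

```text
time_s: 19.73
eef_pos: [0.4462, -0.3414, 0.0135]
eef_rot: [180.0, -0.1, -11.4]
contact_force: [-0.2, 0.4, -0.8]
grip_width: 0.0512
grasp_force: 0.0
```

Request:
jog_arm(plan=[{"dp":[0,0,0],"spin":0},{"dp":[0,0,0],"spin":0},{"dp":[0,0,0],"spin":0},{"dp":[0,0,0],"spin":0},{"dp":[0,0,0],"spin":0}], hand=1)

```text
time_s: 20.15
eef_pos: [0.4459, -0.3418, 0.0133]
eef_rot: [180.0, -0.0, -11.4]
contact_force: [-0.4, 1.2, 4.5]
grip_width: 0.0281
grasp_force: 59.6
```

```bash
python3 - <<'E'
from go import *
P=avg(4);go((.4835,.1928,.15,-11.4),P=P)
E
```

```text
sd mm [0.01 0.02 0.02]
t 20.35 p [ 0.4459 -0.3418  0.0133] rot [180.   -0.  -11.4] F [-1.   0.8  5.4] w 0.0285 q [ 36.  29.  -3. 111.   3.  39. -70.]
avg [ 0.4459 -0.3418  0.0133]
target (0.4835, 0.1928, 0.15, -11.4) dp [-6.88, -53.14, -13.69] spin -0.0
```

Request:
jog_arm(plan=[{"dp":[0,0,-4],"spin":0},{"dp":[0,0,-8],"spin":0},{"dp":[0,0,-12],"spin":0},{"dp":[-7,-53.1,-13.7],"spin":0},{"dp":[-7,-53.1,-13.7],"spin":0},{"dp":[-7,-53.1,-13.7],"spin":0},{"dp":[-7,-53.1,-13.7],"spin":0},{"dp":[-7,-53.1,-13.7],"spin":0},{"dp":[-7,-53.1,-13.7],"spin":0},{"dp":[-7,-53.1,-13.7],"spin":0},{"dp":[-7,-53.1,-13.7],"spin":0},{"dp":[-7,-53.1,-13.7],"spin":0},{"dp":[-7,-53.1,-13.7],"spin":0},{"dp":[-7,-53.1,-13.7],"spin":0},{"dp":[-7,-53.1,-13.7],"spin":0},{"dp":[-7,-53.1,-13.7],"spin":0},{"dp":[-7,-53.1,-13.7],"spin":0},{"dp":[-7,-53.1,-13.7],"spin":0},{"dp":[-7,-53.1,-13.7],"spin":0},{"dp":[-7,-53.1,-13.7],"spin":0}])

```text
time_s: 22.02
eef_pos: [0.4816, 0.1904, 0.1488]
eef_rot: [179.9, 0.1, -11.6]
contact_force: [-0.2, -0.7, -0.3]
grip_width: 0.0275
grasp_force: 59.6
```

```bash
python3 - <<'E'
from go import *
P=avg(4);go((.4825,.193,.085,-11.4),P=P)
E
```

```text
sd mm [0.1 0.3 0.2]
t 22.22 p [0.4821 0.191  0.1495] rot [180.    0.  -11.6] F [-1.  -0.1 -1.5] w 0.0279 q [  -5.   15.  -24.  113.    8.   54. -134.]
avg [0.4819 0.1905 0.1493]
target (0.4825, 0.193, 0.085, -11.4) dp [0.01, -0.26, 6.43] spin -0.003
```

Request:
jog_arm(plan=[{"dp":[0,-0.25,3],"spin":0},{"dp":[0,-0.25,5.5],"spin":0},{"dp":[0,-0.25,6.2],"spin":0},{"dp":[0,-0.25,6.2],"spin":0},{"dp":[0,-0.25,6.2],"spin":0}])

```text
time_s: 22.63
eef_pos: [0.4825, 0.1948, 0.0879]
eef_rot: [180.0, 0.0, -11.4]
contact_force: [0.4, 1.1, -0.8]
grip_width: 0.0282
grasp_force: 59.6
```

```bash
python3 - <<'E'
from go import *
P=avg(4);go((.4825,.193,.085,-11.4),(.4825,.193,.0215,-11.4),P=P)
E
```

```text
sd mm [0.2  0.16 0.25]
t 22.83 p [0.4838 0.1957 0.0894] rot [-179.9   -0.2  -11.4] F [ 2.   0.6 -0.8] w 0.0284 q [  -6.   20.  -23.  115.   11.   47. -137.]
avg [0.4837 0.1956 0.0893]
target (0.4825, 0.193, 0.085, -11.4) dp [-0.07, 0.28, 0.43] spin -0.0
target (0.4825, 0.193, 0.0215, -11.4) dp [-0.09, 0.29, 6.78] spin -0.0
```

Request:
jog_arm(plan=[{"dp":[-0.07,0.28,0.3],"spin":0},{"dp":[-0.07,0.28,0.3],"spin":0},{"dp":[-0.07,0.28,0.3],"spin":0}])

```text
time_s: 23.08
eef_pos: [0.4811, 0.1922, 0.0849]
eef_rot: [180.0, -0.0, -11.4]
contact_force: [-0.3, -0.2, -1.4]
grip_width: 0.0279
grasp_force: 59.6
```

```bash
python3 - <<'E'
from go import *
P=avg(4);go((.4825,.193,.0215,-11.4),P=P)
E
```

```text
sd mm [0.03 0.1  0.03]
t 23.28 p [0.4812 0.1927 0.0849] rot [-180.    -0.   -11.4] F [ 0.1  0.4 -1.6] w 0.0279 q [  -6.   21.  -23.  115.   11.   46. -137.]
avg [0.4812 0.1926 0.0849]
target (0.4825, 0.193, 0.0215, -11.4) dp [0.12, -0.07, 6.34] spin -0.0
```

Request:
jog_arm(plan=[{"dp":[0.12,-0.05,0],"spin":0},{"dp":[0.12,-0.05,1],"spin":0},{"dp":[0.12,-0.05,2],"spin":0},{"dp":[0.12,-0.05,3],"spin":0},{"dp":[0.12,-0.05,3],"spin":0}])

```text
time_s: 23.7
eef_pos: [0.48, 0.1917, 0.0517]
eef_rot: [179.8, 0.3, -11.4]
contact_force: [-0.4, -0.2, -1.9]
grip_width: 0.0282
grasp_force: 59.6
```

Request:
jog_arm(plan=[{"dp":[0,0,1],"spin":0},{"dp":[0,0,2],"spin":0},{"dp":[0,0,3],"spin":0},{"dp":[0,0,3.2],"spin":0},{"dp":[0,0,3.2],"spin":0}])

```text
time_s: 24.12
eef_pos: [0.4818, 0.1927, 0.0219]
eef_rot: [179.9, 0.1, -11.4]
contact_force: [0.2, 0.2, -1.0]
grip_width: 0.0281
grasp_force: 59.5
```

```bash
python3 -c "
from go import *
go((.4825,.193,.0215,-11.4),P=avg(4))"
```

```text
sd mm [0.16 0.05 0.23]
t 24.32 p [0.4826 0.1929 0.0229] rot [-180.    -0.   -11.4] F [ 0.4  0.8 -1.1] w 0.0283 q [  -8.   27.  -21.  116.   15.   40. -140.]
avg [0.4824 0.1929 0.0226]
target (0.4825, 0.193, 0.0215, -11.4) dp [0.01, -0.01, 0.11] spin -0.0
```

Request:
jog_arm(plan=[{"dp":[0,0,0.2],"spin":0},{"dp":[0,0,0.2],"spin":0}])

```text
time_s: 24.48
eef_pos: [0.4831, 0.1931, 0.0213]
eef_rot: [-180.0, -0.1, -11.4]
contact_force: [-0.3, -0.4, 1.0]
grip_width: 0.0281
grasp_force: 60.0
```

Request:
jog_arm(plan=[{"dp":[0,0,0],"spin":0},{"dp":[0,0,0],"spin":0},{"dp":[0,0,0],"spin":0},{"dp":[0,0,0],"spin":0},{"dp":[0,0,-4],"spin":0},{"dp":[0,0,-8],"spin":0},{"dp":[0,0,-12],"spin":0},{"dp":[0,0,-16],"spin":0},{"dp":[0,0,-18],"spin":0},{"dp":[0,0,-18],"spin":0}], hand=0.4)

```text
time_s: 25.32
eef_pos: [0.4865, 0.1949, 0.2072]
eef_rot: [-179.6, -0.6, -11.4]
contact_force: [0.7, 0.2, 0.4]
grip_width: 0.0513
grasp_force: 0.0
```

```bash
python3 -c "
from go import *
s=frame('scene',2); crop(s,320,190,410,285,6,'s5'); np.save('s5.npy',s)
print(proj('scene',[(.4835,.1928,.046),(.5855,.1722,.046),(.4835,.1928,.017),(.5855,.1722,.017)]))
go((.4717,-.0695,.15,-11.4),P=avg(3))"
```

```text
[[380.25799763 221.77556548]
 [359.29193833 248.60115589]
 [379.02026006 227.7408573 ]
 [358.47938673 254.25345401]]
sd mm [0.37 0.15 0.59]
t 25.57 p [0.4809 0.192  0.1987] rot [179.9   0.2 -11.4] F [ 0.  -0.5 -1. ] w 0.0513 q [  -3.   12.  -25.  110.    6.   60. -133.]
avg [0.4813 0.1922 0.1993]
target (0.4717, -0.0695, 0.15, -11.4) dp [4.25, 25.83, 4.97] spin -0.0
```

View pics/s5.png

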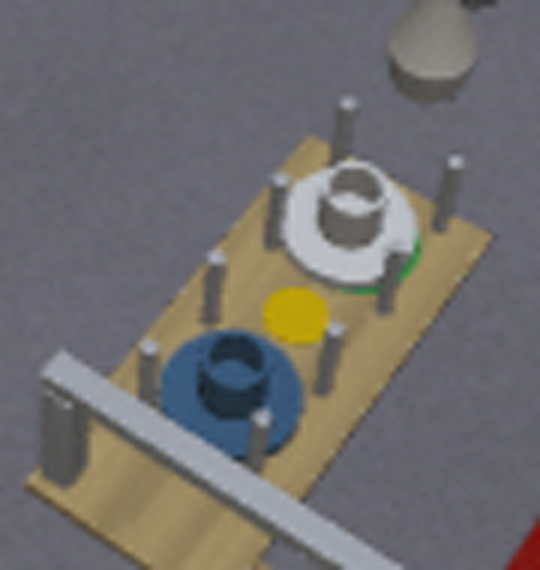

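The crown tops are blue at (359.1,248.4), which is centred, and white at (379.1,220.6), which looks about 3–4 mm off toward −y. I'll move the arm clear and re-measure from the top.

Request:
jog_arm(plan=[{"dp":[4.1,25.8,0],"spin":0},{"dp":[4.1,25.8,0],"spin":0},{"dp":[4.1,25.8,0],"spin":0},{"dp":[4.1,25.8,0],"spin":0},{"dp":[4.1,25.8,0],"spin":0},{"dp":[4.1,25.8,0],"spin":0},{"dp":[4.1,25.8,5],"spin":0},{"dp":[4.1,25.8,5],"spin":0},{"dp":[4.1,25.8,5],"spin":0},{"dp":[4.1,25.8,5],"spin":0}], hand=0)

```text
time_s: 26.4
eef_pos: [0.4704, -0.0669, 0.1494]
eef_rot: [-180.0, 0.2, -11.3]
contact_force: [-0.2, 0.2, 0.3]
grip_width: 0.0854
grasp_force: 0.0
```

```bash
python3 - <<'E'
from go import *
from meas import *
t=frame('top',3);s=frame('scene',3)
white=lambda c:(c.min(2)>125)
for n,im in(('top',t),('scene',s)):
  for P,nm in(((.4835,.1928),'near'),((.5855,.1722),'far')):
    q=proj(n,[(*P,.017)])[0]; print(n,nm,'pred brim',q.round(2), 'crown top',proj(n,[(*P,.046)])[0].round(2))
q=proj('top',[(.4835,.1928,.017)])[0];b,e=blob(t,q,15,mask=white);print('white top',b,e,unproj('top',b,.017))
q=proj('scene',[(.4835,.1928,.017)])[0];b,e=blob(s,q,15,mask=white);print('white scene',b,e,unproj('scene',b,.017))
blue=lambda c:(c[...,2]>c[...,0]*1.35)&(c[...,2]>c[...,1]*1.1)
q=proj('top',[(.5855,.1722,.017)])[0];b,e=blob(t,q,15,mask=blue);print('blue top',b,e,unproj('top',b,.017))
q=proj('scene',[(.5855,.1722,.017)])[0];b,e=blob(s,q,15,mask=blue);print('blue scene',b,e,unproj('scene',b,.017))
a=np.clip(t[160:230,250:310],0,255).astype(np.uint8);c=np.clip(s[200:270,335:405],0,255).astype(np.uint8)
a=cv2.resize(a,None,fx=6,fy=6,interpolation=2);c=cv2.resize(c,None,fx=6,fy=6,interpolation=2);cv2.imwrite('pics/p6.png',np.hstack([a,c])[:,:,::-1])
go((.4707,-.0698,.012,-11.4),P=avg(3))
E
```

```text
top near pred brim [275.25 214.69] crown top [274.   213.18]
top far pred brim [281.76 181.24] crown top [280.66 179.08]
scene near pred brim [379.02 227.74] crown top [380.26 221.78]
scene far pred brim [358.48 254.25] crown top [359.29 248.6 ]
white top [276.83222389 214.59016609] [20.69629288 24.13271904] [[0.48364984 0.18805098 0.017     ]]
white scene [376.54341698 225.77099705] [20.17506409 26.17201614] [[0.48019155 0.18434862 0.017     ]]
blue top [281.35422134 181.01366043] [20.04861069 20.1710434 ] [[0.58623592 0.17341639 0.017     ]]
blue scene [358.19292164 255.18993568] [20.52264595 24.09635735] [[0.58842706 0.17255345 0.017     ]]
sd mm [0.18 0.16 0.16]
t 26.85 p [ 0.4721 -0.0678  0.1514] rot [-1.80e+02 -1.00e-01 -1.14e+01] F [-0.1 -0.2 -0.3] w 0.0852 q [  16.    9.  -14.  119.    3.   52. -101.]
avg [ 0.4723 -0.0676  0.1516]
target (0.4707, -0.0698, 0.012, -11.4) dp [-0.13, 0.25, 13.96] spin 0.001
```

View pics/p6.png

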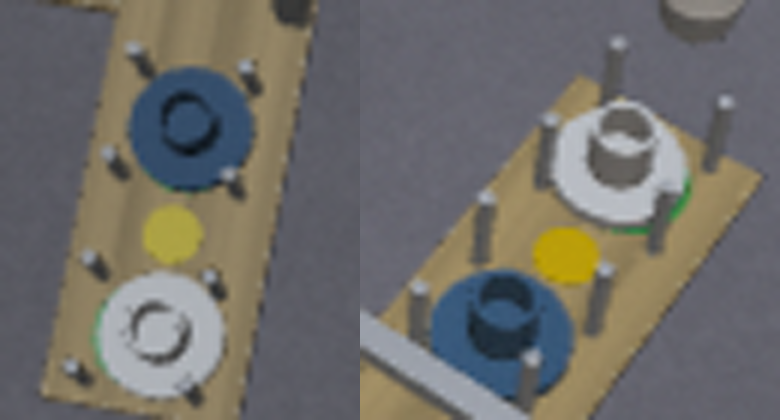

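White sits about 4 mm toward −y, with a green crescent on its +y side; blue is fine. I'll go back and regrip the white crown with the jaws along the cradle's y, which re-centres it.

```bash
python3 -c "
from go import *
go((.4835,.1928,.15,-11.4),P=avg(2))"
```

```text
sd mm [0.08 0.06 0.09]
t 26.95 p [ 0.4718 -0.068   0.1511] rot [180.   -0.  -11.4] F [-0.2 -0.  -0.1] w 0.0856 q [  16.    9.  -14.  119.    3.   52. -101.]
avg [ 0.4718 -0.068   0.1512]
target (0.4835, 0.1928, 0.15, -11.4) dp [-4.01, -25.79, 0.11] spin 0.0
```

Request:
jog_arm(plan=[{"dp":[-4.1,-25.8,0],"spin":0},{"dp":[-4.1,-25.8,0],"spin":0},{"dp":[-4.1,-25.8,0],"spin":0},{"dp":[-4.1,-25.8,0],"spin":0},{"dp":[-4.1,-25.8,0],"spin":0},{"dp":[-4.1,-25.8,0],"spin":0},{"dp":[-4.1,-25.8,0],"spin":0},{"dp":[-4.1,-25.8,0],"spin":0},{"dp":[-4.1,-25.8,5],"spin":0},{"dp":[-4.1,-25.8,5],"spin":0},{"dp":[-4.1,-25.8,5],"spin":0},{"dp":[-4.1,-25.8,5],"spin":0}], hand=0.4)

```text
time_s: 27.95
eef_pos: [0.482, 0.1911, 0.1003]
eef_rot: [179.9, 0.1, -11.5]
contact_force: [-0.6, 0.2, 0.3]
grip_width: 0.0514
grasp_force: 0.0
```

```bash
python3 -c "
from go import *
go((.4835,.1928,.03,-11.4),P=avg(4))"
```

```text
sd mm [0.33 0.38 0.4 ]
t 28.15 p [0.4839 0.1928 0.1024] rot [-179.9   -0.2  -11.5] F [-0.1 -0.2 -0.2] w 0.0516 q [  -6.   19.  -23.  114.   10.   48. -136.]
avg [0.4836 0.1924 0.1021]
target (0.4835, 0.1928, 0.03, -11.4) dp [-0.04, -0.03, 7.21] spin -0.001
```

Request:
jog_arm(plan=[{"dp":[-0.05,0,2],"spin":0},{"dp":[-0.05,0,4],"spin":0},{"dp":[-0.05,0,6],"spin":0},{"dp":[-0.05,0,7.8],"spin":0},{"dp":[-0.05,0,7.8],"spin":0},{"dp":[-0.05,0,7.8],"spin":0},{"dp":[-0.05,0,7.8],"spin":0}])

```text
time_s: 28.73
eef_pos: [0.4832, 0.1935, 0.0242]
eef_rot: [-179.9, -0.1, -11.4]
contact_force: [-0.3, 0.5, -0.4]
grip_width: 0.0517
grasp_force: 0.0
```

```bash
python3 -c "
from go import *
go((.4835,.1928,.0225,-11.4),P=avg(4))"
```

```text
sd mm [0.15 0.08 0.13]
t 28.93 p [0.4832 0.1934 0.0242] rot [-1.799e+02 -1.000e-01 -1.140e+01] F [ 0.2 -0.4 -0.4] w 0.0512 q [  -8.   26.  -21.  116.   14.   40. -140.]
avg [0.4834 0.1935 0.0244]
target (0.4835, 0.1928, 0.0225, -11.4) dp [0.02, 0.07, 0.19] spin -0.0
```

Request:
jog_arm(plan=[{"dp":[0,0,0],"spin":0},{"dp":[0,0,0],"spin":0},{"dp":[0,0,0],"spin":0},{"dp":[0,0,0],"spin":0},{"dp":[0,0,0],"spin":0}], hand=1)

```text
time_s: 29.35
eef_pos: [0.4826, 0.1929, 0.0237]
eef_rot: [180.0, -0.1, -11.4]
contact_force: [-1.5, -0.9, 6.3]
grip_width: 0.0282
grasp_force: 59.0
```

```bash
python3 -c "
from go import *
go((.4835,.1928,.0225,-11.4),P=avg(4))
print(get_obs()['grasp_force'])
s=frame('scene',2); crop(s,330,170,420,270,6,'s7')"
```

```text
sd mm [0.02 0.01 0.02]
t 29.55 p [0.4826 0.193  0.0237] rot [-1.80e+02 -1.00e-01 -1.14e+01] F [-0.3 -1.2  5.5] w 0.028 q [  -8.   26.  -21.  116.   14.   40. -140.]
avg [0.4826 0.193  0.0237]
target (0.4835, 0.1928, 0.0225, -11.4) dp [0.09, -0.0, 0.12] spin -0.0
58.980697989463806
```

View pics/s7.png

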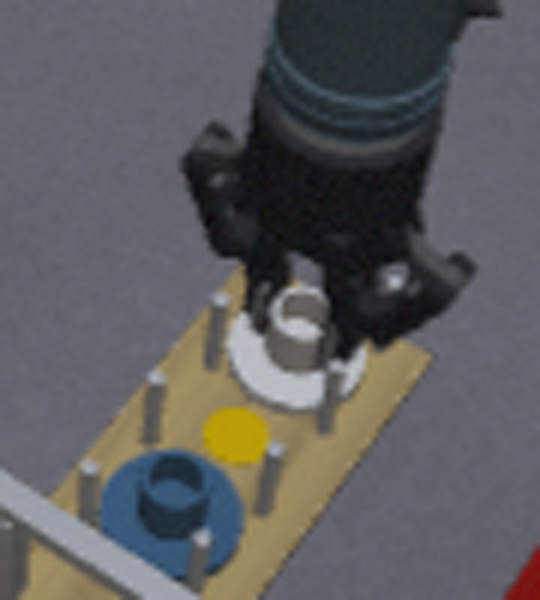

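Request:
jog_arm(plan=[{"dp":[0,0,0],"spin":0},{"dp":[0,0,0],"spin":0},{"dp":[0,0,0],"spin":0},{"dp":[0,0,0],"spin":0}], hand=0.58)

```text
time_s: 29.98
eef_pos: [0.4817, 0.1929, 0.0225]
eef_rot: [180.0, 0.0, -11.4]
contact_force: [-1.0, 0.0, 0.2]
grip_width: 0.0358
grasp_force: 0.0
```

Request:
jog_arm(plan=[{"dp":[0,0,0],"spin":0},{"dp":[0,0,0],"spin":0},{"dp":[0,0,0],"spin":0},{"dp":[0,0,-4],"spin":0},{"dp":[0,0,-8],"spin":0},{"dp":[0,0,-12],"spin":0},{"dp":[0,0,-14],"spin":0},{"dp":[0,0,-14],"spin":0},{"dp":[4,26,-14],"spin":0},{"dp":[4,26,-14],"spin":0},{"dp":[4,26,-14],"spin":0},{"dp":[4,26,-14],"spin":0},{"dp":[4,26,-14],"spin":0},{"dp":[4,26,-14],"spin":0},{"dp":[4,26,-14],"spin":0},{"dp":[4,26,-14],"spin":0},{"dp":[4,26,-14],"spin":0},{"dp":[4,26,-14],"spin":0}], hand=0.4)

```text
time_s: 31.48
eef_pos: [0.4694, -0.0682, 0.1622]
eef_rot: [-180.0, 0.1, -11.3]
contact_force: [0.2, 1.3, -0.0]
grip_width: 0.0511
grasp_force: 0.0
```

```bash
cat > chk.py <<'E'
from go import *
from meas import *
white=lambda c:(c.min(2)>125)
blue=lambda c:(c[...,2]>c[...,0]*1.35)&(c[...,2]>c[...,1]*1.1)
O=np.array([.5345,.1825]);X=np.array([.980,-.1985]);Y=np.array([.1985,.980])
def place(t,s,P,z,m,nm):
    for n,im in(('top',t),('scene',s)):
        b,e=blob(im,proj(n,[(*P,z)])[0],15,mask=m); q=unproj(n,b,z)[0,:2]-P; print(nm,n,e.round(1),'off mm x,y',round(q@X*1e3,1),round(q@Y*1e3,1))
N,M,F=[tuple(O+k*X) for k in(-.052,0,.052)]
E
python3 - <<'E'
from chk import *
t=frame('top',3);s=frame('scene',3)
place(t,s,N,.017,white,'near');place(t,s,F,.017,blue,'far')
print(brim:=None) if 0 else None
go((.4707,-.0698,.012,-11.4),P=avg(3))
E
```

```text
near top [21.2 22.3] off mm x,y -1.4 1.0
near scene [20.4 23.8] off mm x,y -1.2 -1.0
far top [20.  20.2] off mm x,y 0.5 1.4
far scene [20.5 24. ] off mm x,y 2.9 1.0
sd mm [0.02 0.2  0.01]
t 31.93 p [ 0.4698 -0.0693  0.1628] rot [-180.    -0.   -11.4] F [ 0.1 -0.2 -0.7] w 0.0513 q [  17.    8.  -14.  118.    2.   54. -100.]
avg [ 0.4698 -0.0691  0.1628]
target (0.4707, -0.0698, 0.012, -11.4) dp [0.1, 0.05, 15.08] spin 0.001
```

Request:
jog_arm(plan=[{"dp":[0.1,0.05,2],"spin":0},{"dp":[0.1,0.05,5],"spin":0},{"dp":[0.1,0.05,8],"spin":0},{"dp":[0.1,0.05,10],"spin":0},{"dp":[0.1,0.05,10],"spin":0},{"dp":[0.1,0.05,10],"spin":0}], hand=0)

```text
time_s: 32.43
eef_pos: [0.4696, -0.0703, 0.062]
eef_rot: [180.0, 0.2, -11.4]
contact_force: [1.2, -1.2, 0.1]
grip_width: 0.0857
grasp_force: 0.0
```

```bash
python3 -c "
from go import *
go((.4707,-.0698,.012,-11.4),P=avg(4))"
```

```text
sd mm [0.55 0.08 0.51]
t 32.63 p [ 0.4725 -0.0707  0.0646] rot [-180.    -0.2  -11.4] F [-0.   1.1 -0.3] w 0.0852 q [  15.   18.  -13.  122.    6.   41. -103.]
avg [ 0.472  -0.0706  0.0641]
target (0.4707, -0.0698, 0.012, -11.4) dp [-0.17, -0.05, 5.21] spin -0.0
```

Request:
jog_arm(plan=[{"dp":[-0.15,-0.05,2],"spin":0},{"dp":[-0.15,-0.05,4],"spin":0},{"dp":[-0.15,-0.05,5.3],"spin":0},{"dp":[-0.15,-0.05,5.3],"spin":0},{"dp":[-0.15,-0.05,5.3],"spin":0}])

```text
time_s: 33.05
eef_pos: [0.4697, -0.0698, 0.0104]
eef_rot: [-180.0, -0.0, -11.4]
contact_force: [-0.7, 0.1, 0.7]
grip_width: 0.0853
grasp_force: 0.0
```

Request:
jog_arm(plan=[{"dp":[0,0,0],"spin":0},{"dp":[0,0,0],"spin":0},{"dp":[0,0,0],"spin":0},{"dp":[0,0,0],"spin":0},{"dp":[0,0,0],"spin":0}], hand=1)

```text
time_s: 33.47
eef_pos: [0.4709, -0.07, 0.0118]
eef_rot: [180.0, -0.2, -11.4]
contact_force: [-1.7, -0.0, 6.1]
grip_width: 0.062
grasp_force: 63.5
```

```bash
python3 -c "
from go import *
go((.5345,.1825,.16,-11.4),P=avg(4))"
```

```text
sd mm [0.01 0.01 0.01]
t 33.67 p [ 0.4709 -0.07    0.0118] rot [180.   -0.2 -11.4] F [-0.7  0.3  6.5] w 0.0617 q [  14.   23.  -12.  123.    8.   35. -105.]
avg [ 0.4709 -0.07    0.0118]
target (0.5345, 0.1825, 0.16, -11.4) dp [1.28, -26.01, -14.82] spin -0.0
```

Request:
jog_arm(plan=[{"dp":[0,0,-4],"spin":0},{"dp":[0,0,-8],"spin":0},{"dp":[0,0,-12],"spin":0},{"dp":[1.3,-26,-13.5],"spin":0},{"dp":[1.3,-26,-13.5],"spin":0},{"dp":[1.3,-26,-13.5],"spin":0},{"dp":[1.3,-26,-13.5],"spin":0},{"dp":[1.3,-26,-13.5],"spin":0},{"dp":[1.3,-26,-13.5],"spin":0},{"dp":[1.3,-26,-13.5],"spin":0},{"dp":[1.3,-26,-13.5],"spin":0},{"dp":[1.3,-26,-13.5],"spin":0},{"dp":[1.3,-26,-13.5],"spin":0},{"dp":[1.3,-26,-13.5],"spin":0},{"dp":[1.3,-26,-13.5],"spin":0}])

```text
time_s: 34.92
eef_pos: [0.5334, 0.18, 0.1446]
eef_rot: [179.9, 0.0, -11.6]
contact_force: [-0.9, -0.8, -0.2]
grip_width: 0.0618
grasp_force: 66.1
```

```bash
python3 -c "
from chk import *
P=avg(4);go((.5345,.1825,.085,-11.4),P=P)
s=frame('scene',2)
crop(s,330,180,430,270,6,'s8'); z=P[2]+.026; print(proj('scene',[(P[0],P[1],z)]))
"
```

```text
sd mm [0.01 0.47 0.05]
t 35.12 p [0.5334 0.1816 0.1448] rot [180.    0.  -11.5] F [ 0.7 -0.6 -1. ] w 0.062 q [  -5.   20.  -22.  107.    9.   55. -132.]
avg [0.5335 0.181  0.1447]
target (0.5345, 0.1825, 0.085, -11.4) dp [0.07, -0.17, 5.97] spin -0.002
[[374.68165861 205.82987552]]
```

View pics/s8.png

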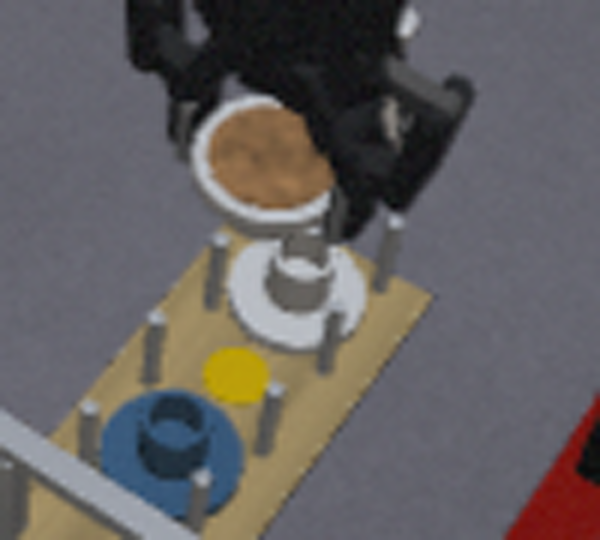

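Request:
jog_arm(plan=[{"dp":[0.05,-0.05,2],"spin":0},{"dp":[0.05,-0.05,4],"spin":0},{"dp":[0.05,-0.05,6],"spin":0},{"dp":[0.05,-0.05,7],"spin":0},{"dp":[0.05,-0.05,7],"spin":0},{"dp":[0.05,-0.05,7],"spin":0}])

```text
time_s: 35.72
eef_pos: [0.5337, 0.1829, 0.0745]
eef_rot: [180.0, 0.1, -11.4]
contact_force: [0.3, 0.2, -0.1]
grip_width: 0.0621
grasp_force: 66.1
```

```bash
python3 -c "
from go import *
go((.5345,.1825,.06,-11.4),P=avg(4))"
```

```text
sd mm [0.28 0.1  0.34]
t 35.92 p [0.5353 0.1835 0.0763] rot [-179.9   -0.2  -11.4] F [-0.9  0.  -1.4] w 0.0619 q [  -6.   25.  -20.  109.   12.   47. -134.]
avg [0.5351 0.1835 0.076 ]
target (0.5345, 0.1825, 0.06, -11.4) dp [-0.04, 0.11, 1.6] spin -0.0
```

Request:
jog_arm(plan=[{"dp":[-0.05,0.1,1],"spin":0},{"dp":[-0.05,0.1,2],"spin":0},{"dp":[-0.05,0.1,2],"spin":0},{"dp":[-0.05,0.1,2],"spin":0}])

```text
time_s: 36.25
eef_pos: [0.5321, 0.1815, 0.0534]
eef_rot: [179.9, 0.1, -11.4]
contact_force: [0.4, -0.8, -0.5]
grip_width: 0.0618
grasp_force: 66.1
```

```bash
python3 -c "
from go import *
go((.5345,.1825,.0205,-11.4),P=avg(4))"
```

```text
sd mm [0.34 0.17 0.35]
t 36.45 p [0.5336 0.1823 0.055 ] rot [-180.    -0.   -11.4] F [ 0.4 -0.3 -0.9] w 0.0622 q [  -6.   27.  -20.  110.   13.   45. -135.]
avg [0.5332 0.1821 0.0546]
target (0.5345, 0.1825, 0.0205, -11.4) dp [0.12, -0.06, 3.41] spin -0.0
```

Request:
jog_arm(plan=[{"dp":[0.1,0,0.8],"spin":0},{"dp":[0.1,0,1.6],"spin":0},{"dp":[0.1,0,2.4],"spin":0},{"dp":[0.1,0,3.2],"spin":0},{"dp":[0.1,0,3.4],"spin":0},{"dp":[0.1,0,3.4],"spin":0}])

```text
time_s: 36.95
eef_pos: [0.5339, 0.1817, 0.0201]
eef_rot: [180.0, 0.1, -11.4]
contact_force: [-0.9, -0.2, -1.2]
grip_width: 0.0617
grasp_force: 66.2
```

```bash
python3 -c "
from go import *
go((.5345,.1825,.0198,-11.4),P=avg(4))"
```

```text
sd mm [0.04 0.01 0.11]
t 37.15 p [0.534  0.1818 0.0204] rot [180.    0.  -11.4] F [ 0.2 -0.  -1.5] w 0.0618 q [  -7.   30.  -19.  110.   14.   42. -136.]
avg [0.534  0.1818 0.0202]
target (0.5345, 0.1825, 0.0198, -11.4) dp [0.04, -0.08, 0.04] spin -0.0
```

Request:
jog_arm(plan=[{"dp":[0.03,-0.07,0.12],"spin":0},{"dp":[0.03,-0.07,0.12],"spin":0}])

```text
time_s: 37.32
eef_pos: [0.5345, 0.1821, 0.02]
eef_rot: [179.9, 0.0, -11.4]
contact_force: [-2.2, -0.8, 4.6]
grip_width: 0.0618
grasp_force: 66.5
```

Request:
jog_arm(plan=[{"dp":[0,0,0],"spin":0},{"dp":[0,0,0],"spin":0},{"dp":[0,0,0],"spin":0},{"dp":[0,0,0],"spin":0},{"dp":[0,0,0],"spin":0},{"dp":[0,0,-3],"spin":0},{"dp":[0,0,-6],"spin":0},{"dp":[0,0,-10],"spin":0},{"dp":[0,0,-14],"spin":0},{"dp":[0,0,-14],"spin":0}], hand=0.05)

```text
time_s: 38.15
eef_pos: [0.5408, 0.1854, 0.1688]
eef_rot: [-179.5, -0.8, -11.4]
contact_force: [1.5, 0.4, 0.4]
grip_width: 0.0811
grasp_force: 0.0
```

```bash
python3 -c "
from go import *
go((.4648,-.1985,.15,-11.4),P=avg(3))"
```

```text
sd mm [1.65 0.81 2.15]
t 38.3 p [0.535  0.1825 0.1602] rot [-1.80e+02 -1.00e-01 -1.14e+01] F [-0.5 -0.1  0.2] w 0.0812 q [  -4.   19.  -22.  106.    8.   56. -131.]
avg [0.5369 0.1834 0.1626]
target (0.4648, -0.1985, 0.15, -11.4) dp [0.49, 38.86, 1.25] spin -0.0
```

Request:
jog_arm(plan=[{"dp":[0.5,38.9,0],"spin":0},{"dp":[0.5,38.9,0],"spin":0},{"dp":[0.5,38.9,0],"spin":0},{"dp":[0.5,38.9,0],"spin":0},{"dp":[0.5,38.9,0],"spin":0},{"dp":[0.5,38.9,0],"spin":0},{"dp":[0.5,38.9,0],"spin":0},{"dp":[0.5,38.9,0],"spin":0},{"dp":[0.5,38.9,0],"spin":0},{"dp":[0.5,38.9,4],"spin":0},{"dp":[0.5,38.9,8],"spin":0},{"dp":[0.5,38.9,8],"spin":0},{"dp":[0.5,38.9,8],"spin":0},{"dp":[0.5,38.9,8],"spin":0}], hand=0)

```text
time_s: 39.47
eef_pos: [0.4628, -0.1986, 0.0795]
eef_rot: [-180.0, 0.1, -11.3]
contact_force: [-0.1, 0.4, -0.5]
grip_width: 0.0854
grasp_force: 0.0
```

```bash
python3 - <<'E'
from chk import *
t=frame('top',3);s=frame('scene',3)
place(t,s,M,.046,white,'mid');place(t,s,F,.017,blue,'far')
a=np.clip(t[160:230,250:310],0,255).astype(np.uint8);c=np.clip(s[195:265,335:405],0,255).astype(np.uint8)
a=cv2.resize(a,None,fx=6,fy=6,interpolation=2);c=cv2.resize(c,None,fx=6,fy=6,interpolation=2);cv2.imwrite('pics/p9.png',np.hstack([a,c])[:,:,::-1])
print(proj('top',[(*M,.046)])-[250,160],proj('scene',[(*M,.046)])-[335,195])
go((.4648,-.198,.012,-11.4),P=avg(3))
E
```

```text
mid top [24.1 34.7] off mm x,y -14.3 0.9
mid scene [26.  33.3] off mm x,y -11.9 -2.1
far top [19.5 20.2] off mm x,y 1.2 1.5
far scene [20.6 24. ] off mm x,y 2.9 0.9
[[27.35047887 36.02235562]] [[35.05050875 39.8358126 ]]
sd mm [0.26 0.03 0.27]
t 39.92 p [ 0.4632 -0.1998  0.0804] rot [ 1.80e+02 -1.00e-01 -1.14e+01] F [-0.1 -0.5 -0.4] w 0.0852 q [ 26.  18.  -9. 118.   4.  44. -86.]
avg [ 0.4635 -0.1998  0.0807]
target (0.4648, -0.198, 0.012, -11.4) dp [0.08, -0.2, 6.87] spin 0.0
```

View pics/p9.png

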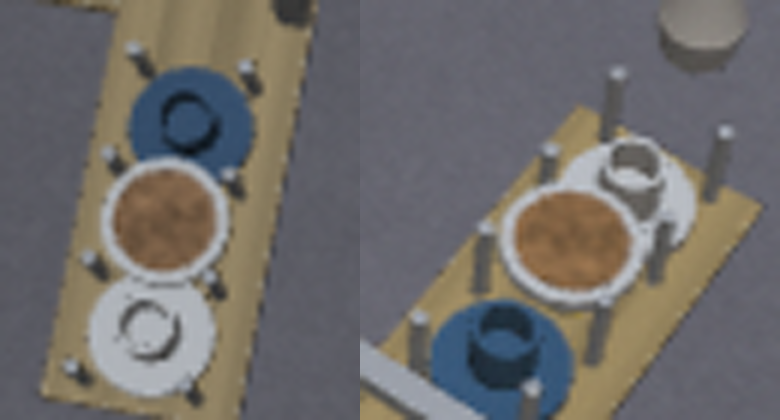

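The middle D is centred: top crop (165,221) against predicted (167,219), and scene (212,243) against (213,242). Both crown-up holders are on their marks. Next is the second D.

Request:
jog_arm(plan=[{"dp":[0.1,-0.18,2],"spin":0},{"dp":[0.1,-0.18,4],"spin":0},{"dp":[0.1,-0.18,6],"spin":0},{"dp":[0.1,-0.18,6.9],"spin":0},{"dp":[0.1,-0.18,6.9],"spin":0},{"dp":[0.1,-0.18,6.9],"spin":0}])

```text
time_s: 40.42
eef_pos: [0.4638, -0.1982, 0.0105]
eef_rot: [-180.0, 0.0, -11.4]
contact_force: [0.4, 0.5, 0.2]
grip_width: 0.0855
grasp_force: 0.0
```

```bash
python3 -c "
from go import *
go((.4648,-.198,.012,-11.4),P=avg(4))"
```

```text
sd mm [0.24 0.09 0.24]
t 40.62 p [ 0.4652 -0.1987  0.0118] rot [ 1.80e+02 -1.00e-01 -1.14e+01] F [-0.2 -0.4 -0. ] w 0.0851 q [ 25.  25.  -8. 119.   6.  36. -88.]
avg [ 0.4651 -0.1986  0.0116]
target (0.4648, -0.198, 0.012, -11.4) dp [-0.04, -0.06, -0.04] spin -0.0
```

Request:
jog_arm(plan=[{"dp":[0,0,0],"spin":0},{"dp":[0,0,0],"spin":0},{"dp":[0,0,0],"spin":0},{"dp":[0,0,0],"spin":0},{"dp":[0,0,0],"spin":0}], hand=1)

```text
time_s: 41.03
eef_pos: [0.4647, -0.1987, 0.012]
eef_rot: [180.0, -0.1, -11.4]
contact_force: [-1.8, 0.1, 6.2]
grip_width: 0.062
grasp_force: 63.4
```

```bash
python3 -c "
from go import *
go((.4835,.1928,.15,-11.4),P=avg(4))"
```

```text
sd mm [0.01 0.01 0.01]
t 41.23 p [ 0.4647 -0.1987  0.012 ] rot [ 1.80e+02 -1.00e-01 -1.14e+01] F [-1.5  0.8  6.7] w 0.0622 q [ 25.  25.  -8. 119.   6.  36. -88.]
avg [ 0.4647 -0.1987  0.012 ]
target (0.4835, 0.1928, 0.15, -11.4) dp [-5.89, -38.74, -13.83] spin -0.0
```

Request:
jog_arm(plan=[{"dp":[0,0,-4],"spin":0},{"dp":[0,0,-8],"spin":0},{"dp":[0,0,-12],"spin":0},{"dp":[-5.9,-38.7,-13.5],"spin":0},{"dp":[-5.9,-38.7,-13.5],"spin":0},{"dp":[-5.9,-38.7,-13.5],"spin":0},{"dp":[-5.9,-38.7,-13.5],"spin":0},{"dp":[-5.9,-38.7,-13.5],"spin":0},{"dp":[-5.9,-38.7,-13.5],"spin":0},{"dp":[-5.9,-38.7,-13.5],"spin":0},{"dp":[-5.9,-38.7,-13.5],"spin":0},{"dp":[-5.9,-38.7,-13.5],"spin":0},{"dp":[-5.9,-38.7,-13.5],"spin":0},{"dp":[-5.9,-38.7,-13.5],"spin":0},{"dp":[-5.9,-38.7,-13.5],"spin":0},{"dp":[-5.9,-38.7,-13.5],"spin":0},{"dp":[-5.9,-38.7,-13.5],"spin":0}])

```text
time_s: 42.65
eef_pos: [0.4827, 0.1902, 0.1451]
eef_rot: [179.9, 0.0, -11.6]
contact_force: [-0.4, -0.6, -0.9]
grip_width: 0.0618
grasp_force: 66.4
```

```bash
python3 -c "
from go import *
go((.4835,.1928,.08,-11.4),P=avg(4))"
```

```text
sd mm [0.05 0.38 0.12]
t 42.85 p [0.4829 0.1912 0.1455] rot [180.    0.  -11.6] F [-0.2 -0.2 -2.1] w 0.0616 q [  -5.   15.  -24.  113.    8.   53. -134.]
avg [0.4829 0.1907 0.1453]
target (0.4835, 0.1928, 0.08, -11.4) dp [0.02, -0.22, 6.53] spin -0.003
```

Request:
jog_arm(plan=[{"dp":[0,0,2],"spin":0},{"dp":[0,0,4],"spin":0},{"dp":[0,0,6],"spin":0},{"dp":[0,0,6],"spin":0},{"dp":[0,0,6],"spin":0}])

```text
time_s: 43.27
eef_pos: [0.4817, 0.1918, 0.0847]
eef_rot: [179.9, 0.2, -11.5]
contact_force: [-0.1, 0.6, -2.3]
grip_width: 0.0618
grasp_force: 66.4
```

```bash
python3 -c "
from go import *
go((.4835,.1928,.0585,-11.4),P=avg(5))"
```

```text
sd mm [0.42 0.3  0.47]
t 43.52 p [0.484  0.1933 0.0871] rot [-1.799e+02 -1.000e-01 -1.140e+01] F [ 0.3 -0.3 -2. ] w 0.0616 q [  -6.   20.  -23.  115.   11.   47. -137.]
avg [0.4838 0.1931 0.0868]
target (0.4835, 0.1928, 0.0585, -11.4) dp [-0.03, 0.04, 2.83] spin -0.0
```

Request:
jog_arm(plan=[{"dp":[-0.03,0.03,1],"spin":0},{"dp":[-0.03,0.03,2],"spin":0},{"dp":[-0.03,0.03,2.7],"spin":0},{"dp":[-0.03,0.03,2.7],"spin":0},{"dp":[-0.03,0.03,2.7],"spin":0}])

```text
time_s: 43.93
eef_pos: [0.4821, 0.1924, 0.0581]
eef_rot: [180.0, 0.0, -11.4]
contact_force: [-0.4, -0.7, 1.1]
grip_width: 0.0617
grasp_force: 66.7
```

```bash
python3 -c "
from go import *
go((.4835,.1928,.0575,-11.4),P=avg(5))"
```

```text
sd mm [0.01 0.02 0.01]
t 44.18 p [0.4821 0.1924 0.0581] rot [180.    0.  -11.4] F [ 0.5  0.5 -1.8] w 0.0618 q [  -7.   23.  -22.  116.   13.   43. -138.]
avg [0.4821 0.1924 0.0581]
target (0.4835, 0.1928, 0.0575, -11.4) dp [0.13, -0.07, 0.06] spin -0.0
```

Request:
jog_arm(plan=[{"dp":[0.13,-0.04,-0.05],"spin":0},{"dp":[0.13,-0.04,-0.05],"spin":0},{"dp":[0.13,-0.04,0.05],"spin":0},{"dp":[0.13,-0.04,0.05],"spin":0}])

```text
time_s: 44.52
eef_pos: [0.4839, 0.1928, 0.0581]
eef_rot: [-180.0, -0.0, -11.4]
contact_force: [0.3, 0.7, -0.8]
grip_width: 0.0616
grasp_force: 66.7
```

```bash
python3 -c "
from go import *
go((.4835,.1928,.0575,-11.4),P=avg(4))"
```

```text
sd mm [0.01 0.01 0.01]
t 44.72 p [0.4838 0.1928 0.0581] rot [-180.    -0.   -11.4] F [-0.9 -0.3 -1.3] w 0.0621 q [  -7.   23.  -22.  116.   13.   43. -138.]
avg [0.4838 0.1928 0.0581]
target (0.4835, 0.1928, 0.0575, -11.4) dp [-0.03, 0.0, 0.06] spin -0.0
```

Lower 0.6 mm, release gently and lift.

Request:
jog_arm(plan=[{"dp":[0,0,0.08],"spin":0},{"dp":[0,0,0.08],"spin":0}])

```text
time_s: 44.88
eef_pos: [0.4838, 0.1928, 0.058]
eef_rot: [180.0, -0.0, -11.4]
contact_force: [-1.3, -1.0, 2.6]
grip_width: 0.0622
grasp_force: 67.0
```

Request:
jog_arm(plan=[{"dp":[0,0,0],"spin":0},{"dp":[0,0,0],"spin":0},{"dp":[0,0,0],"spin":0},{"dp":[0,0,0],"spin":0},{"dp":[0,0,0],"spin":0},{"dp":[0,0,-3],"spin":0},{"dp":[0,0,-6],"spin":0},{"dp":[0,0,-10],"spin":0},{"dp":[0,0,-10],"spin":0},{"dp":[0,0,-10],"spin":0}], hand=0.05)

```text
time_s: 45.72
eef_pos: [0.4862, 0.1939, 0.1604]
eef_rot: [-179.8, -0.4, -11.4]
contact_force: [0.2, 0.2, 0.4]
grip_width: 0.081
grasp_force: 0.0
```

```bash
python3 - <<'E'
from chk import *
s=frame('scene',2);t=frame('top',2)
for n,im,u in(('top',t,(353,165)),('scene',s,(278,232))):
    b,e=blob(im,u);print(n,e.round(1),unproj(n,b,.038)[0].round(4))
go((.623,-.0455,.15,-11.4),P=avg(3))
E
```

```text
top [21.  21.6] [ 0.6228 -0.0448  0.038 ]
scene [21.2 24.1] [ 0.6258 -0.0455  0.038 ]
sd mm [0.12 0.1  0.11]
t 46.07 p [0.4827 0.1923 0.1559] rot [ 1.799e+02  1.000e-01 -1.140e+01] F [ 0.3  0.  -0. ] w 0.0814 q [  -4.   15.  -25.  112.    7.   55. -134.]
avg [0.4826 0.1922 0.1557]
target (0.623, -0.0455, 0.15, -11.4) dp [18.47, 20.52, 0.55] spin -0.0
```

Request:
jog_arm(plan=[{"dp":[18.5,20.5,0],"spin":0},{"dp":[18.5,20.5,0],"spin":0},{"dp":[18.5,20.5,0],"spin":0},{"dp":[18.5,20.5,0],"spin":0},{"dp":[18.5,20.5,0],"spin":0},{"dp":[18.5,20.5,0],"spin":0},{"dp":[18.5,20.5,3],"spin":0},{"dp":[18.5,20.5,7],"spin":0},{"dp":[18.5,20.5,8],"spin":0},{"dp":[18.5,20.5,8],"spin":0},{"dp":[18.5,20.5,8],"spin":0}], hand=0)

```text
time_s: 46.98
eef_pos: [0.6235, -0.043, 0.0764]
eef_rot: [-180.0, 0.2, -11.3]
contact_force: [-0.0, 0.4, 1.4]
grip_width: 0.0854
grasp_force: 0.0
```

```bash
python3 - <<'E'
from chk import *
t=frame('top',2);s=frame('scene',2)
a=np.clip(t[160:230,250:310],0,255).astype(np.uint8);c=np.clip(s[195:265,335:405],0,255).astype(np.uint8)
a=cv2.resize(a,None,fx=6,fy=6,interpolation=2);c=cv2.resize(c,None,fx=6,fy=6,interpolation=2);cv2.imwrite('pics/p10.png',np.hstack([a,c])[:,:,::-1])
for z,P in((.084,N),(.046,M)):print((proj('top',[(*P,z)])-[250,160]+.5)*6,(proj('scene',[(*P,z)])-[335,195]+.5)*6+[360,0])
go((.6235,-.0453,.012,-11.4),P=avg(3))
E
```

```text
[[136.68884273 309.59577386]] [[644.82298418 114.30002974]]
[[167.10287324 219.13413371]] [[573.3030525  242.01487563]]
sd mm [0.24 0.23 0.29]
t 47.33 p [ 0.6256 -0.0443  0.0791] rot [-180.    -0.2  -11.4] F [-0.4 -0.6 -0.2] w 0.0854 q [  12.   30.  -15.  101.   10.   51. -108.]
avg [ 0.6259 -0.044   0.0794]
target (0.6235, -0.0453, 0.012, -11.4) dp [-0.23, 0.18, 6.74] spin 0.001
```

View pics/p10.png

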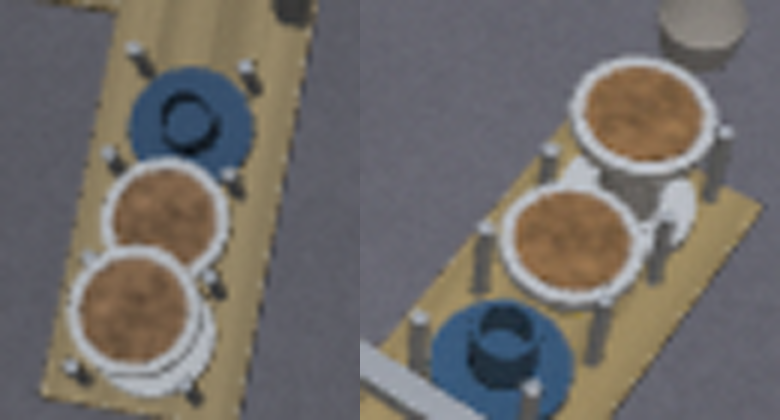

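The near pile is good: top (135,312) against predicted (137,310). On to the blue D.

Request:
jog_arm(plan=[{"dp":[-0.23,0.15,2],"spin":0},{"dp":[-0.23,0.15,4],"spin":0},{"dp":[-0.23,0.15,6],"spin":0},{"dp":[-0.23,0.15,6.8],"spin":0},{"dp":[-0.23,0.15,6.8],"spin":0},{"dp":[-0.23,0.15,6.8],"spin":0}])

```text
time_s: 47.83
eef_pos: [0.6221, -0.0458, 0.0096]
eef_rot: [-180.0, 0.0, -11.4]
contact_force: [0.5, -0.9, -0.1]
grip_width: 0.0852
grasp_force: 0.0
```

```bash
python3 -c "
from go import *
go((.6235,-.0453,.012,-11.4),P=avg(4))"
```

```text
sd mm [0.21 0.03 0.23]
t 48.03 p [ 0.6235 -0.0459  0.0109] rot [-180.    -0.2  -11.4] F [ 0.4 -0.1  0.5] w 0.0855 q [  11.   35.  -14.  102.   12.   44. -110.]
avg [ 0.6234 -0.0458  0.0108]
target (0.6235, -0.0453, 0.012, -11.4) dp [0.0, -0.05, -0.12] spin -0.0
```

Request:
jog_arm(plan=[{"dp":[0,0,-0.1],"spin":0},{"dp":[0,0,-0.1],"spin":0},{"dp":[0,0,-0.1],"spin":0},{"dp":[0,0,-0.1],"spin":0},{"dp":[0,0,-0.1],"spin":0}], hand=1)

```text
time_s: 48.45
eef_pos: [0.6234, -0.0459, 0.0119]
eef_rot: [-180.0, -0.2, -11.4]
contact_force: [-1.0, 0.3, 5.8]
grip_width: 0.0614
grasp_force: 65.2
```

```bash
python3 -c "
from go import *
go((.5855,.1722,.15,-11.4),P=avg(4))"
```

```text
sd mm [0.01 0.01 0.01]
t 48.65 p [ 0.6234 -0.0459  0.0119] rot [-180.    -0.2  -11.4] F [-0.7  0.9  6.1] w 0.0619 q [  11.   35.  -14.  102.   12.   44. -110.]
avg [ 0.6235 -0.0459  0.0119]
target (0.5855, 0.1722, 0.15, -11.4) dp [-8.0, -20.63, -13.82] spin -0.0
```

Request:
jog_arm(plan=[{"dp":[0,0,-4],"spin":0},{"dp":[0,0,-8],"spin":0},{"dp":[0,0,-12],"spin":0},{"dp":[-8,-20.6,-13.5],"spin":0},{"dp":[-8,-20.6,-13.5],"spin":0},{"dp":[-8,-20.6,-13.5],"spin":0},{"dp":[-8,-20.6,-13.5],"spin":0},{"dp":[-8,-20.6,-13.5],"spin":0},{"dp":[-8,-20.6,-13.5],"spin":0},{"dp":[-8,-20.6,-13.5],"spin":0},{"dp":[-8,-20.6,-13.5],"spin":0},{"dp":[-8,-20.6,-13.5],"spin":0},{"dp":[-8,-20.6,-11],"spin":0},{"dp":[-8,-20.6,-9],"spin":0},{"dp":[-8,-20.6,-7.5],"spin":0},{"dp":[-8,-20.6,-7.5],"spin":0},{"dp":[-8,-20.6,-7.5],"spin":0}])

```text
time_s: 50.07
eef_pos: [0.5838, 0.1688, 0.0839]
eef_rot: [179.8, 0.1, -11.6]
contact_force: [-0.0, -0.3, -1.6]
grip_width: 0.0616
grasp_force: 65.9
```

```bash
python3 -c "
from go import *
go((.5857,.1722,.0585,-11.4),P=avg(5))"
```

```text
Traceback (most recent call last):
  File "go.py", line 5, in avg
    for _ in range(k): grab_frame("scene");P.append(get_obs()["eef_pos"])
                       ~~~~~~~~~~^^^^^^^^^
ValueError: 200 camera calls are used up
```

Camera calls are used up; from here I'll rely on pose readings taken after settling rows.

Request:
jog_arm(plan=[{"dp":[0,0,0],"spin":0},{"dp":[0,0,0],"spin":0},{"dp":[0,0,0],"spin":0},{"dp":[0,0,0],"spin":0}])

```text
time_s: 50.5
eef_pos: [0.5848, 0.1721, 0.0861]
eef_rot: [-180.0, -0.1, -11.4]
contact_force: [0.0, 0.6, -1.2]
grip_width: 0.0618
grasp_force: 65.9
```

```bash
python3 go.py .5857,.1722,.0585,-11.4
```

```text
t 50.5 p [0.5848 0.1721 0.0861] rot [-1.80e+02 -1.00e-01 -1.14e+01] F [ 0.   0.6 -1.2] w 0.0618 q [  -5.   28.  -19.  103.   12.   51. -131.]
target (0.5857, 0.1722, 0.0585, -11.4) dp [0.09, -0.03, 2.76] spin -0.0
```

Request:
jog_arm(plan=[{"dp":[0.08,-0.02,1],"spin":0},{"dp":[0.08,-0.02,2],"spin":0},{"dp":[0.08,-0.02,2.6],"spin":0},{"dp":[0.08,-0.02,2.6],"spin":0},{"dp":[0.08,-0.02,2.6],"spin":0},{"dp":[0.08,-0.02,2.6],"spin":0},{"dp":[0.08,-0.02,2.6],"spin":0}])

```text
time_s: 51.08
eef_pos: [0.5847, 0.1718, 0.0586]
eef_rot: [180.0, 0.1, -11.4]
contact_force: [0.2, -0.8, -1.0]
grip_width: 0.0621
grasp_force: 66.2
```

```bash
python3 go.py .5857,.1722,.0575,-11.4
```

```text
t 51.08 p [0.5847 0.1718 0.0586] rot [ 1.80e+02  1.00e-01 -1.14e+01] F [ 0.2 -0.8 -1. ] w 0.0621 q [  -5.   31.  -19.  103.   13.   48. -131.]
target (0.5857, 0.1722, 0.0575, -11.4) dp [0.09, -0.06, 0.11] spin -0.0
```

Request:
jog_arm(plan=[{"dp":[0.09,-0.05,0],"spin":0},{"dp":[0.09,-0.05,0.05],"spin":0},{"dp":[0.09,-0.05,0.12],"spin":0},{"dp":[0.09,-0.05,0.12],"spin":0},{"dp":[0.09,-0.05,0.12],"spin":0}])

```text
time_s: 51.5
eef_pos: [0.5861, 0.1722, 0.0581]
eef_rot: [-180.0, 0.0, -11.4]
contact_force: [0.1, -0.1, -1.3]
grip_width: 0.062
grasp_force: 66.2
```

Request:
jog_arm(plan=[{"dp":[0,0,0.05],"spin":0},{"dp":[0,0,0.05],"spin":0},{"dp":[0,0,0.05],"spin":0}])

```text
time_s: 51.75
eef_pos: [0.5862, 0.1722, 0.058]
eef_rot: [180.0, -0.0, -11.4]
contact_force: [-1.3, 0.2, 1.2]
grip_width: 0.0616
grasp_force: 66.2
```

Request:
jog_arm(plan=[{"dp":[0,0,0],"spin":0},{"dp":[0,0,0],"spin":0},{"dp":[0,0,0],"spin":0},{"dp":[0,0,0],"spin":0},{"dp":[0,0,0],"spin":0},{"dp":[0,0,-3],"spin":0},{"dp":[0,0,-6],"spin":0},{"dp":[0,0,-10],"spin":0},{"dp":[0,0,-14],"spin":0},{"dp":[0,0,-18],"spin":0},{"dp":[0,0,-18],"spin":0},{"dp":[0,0,-18],"spin":0},{"dp":[0,0,-18],"spin":0}], hand=0.05)

```text
time_s: 52.83
eef_pos: [0.5859, 0.1721, 0.2375]
eef_rot: [180.0, -0.0, -11.4]
contact_force: [-0.1, -0.2, -0.5]
grip_width: 0.0811
grasp_force: 0.0
```

```bash
python3 go.py .566,.3395,.24,-11.4 .566,.3395,.117,-11.4
```

```text
t 52.83 p [0.5859 0.1721 0.2375] rot [180.   -0.  -11.4] F [-0.1 -0.2 -0.5] w 0.0811 q [  -3.   19.  -21.   96.    7.   67. -127.]
target (0.566, 0.3395, 0.24, -11.4) dp [-5.26, -16.02, -0.26] spin -0.0
target (0.566, 0.3395, 0.117, -11.4) dp [-5.26, -16.02, 12.04] spin -0.0
```

Request:
jog_arm(plan=[{"dp":[-5.3,-16,0],"spin":0},{"dp":[-5.3,-16,0],"spin":0},{"dp":[-5.3,-16,0],"spin":0},{"dp":[-5.3,-16,0],"spin":0},{"dp":[-5.3,-16,0],"spin":0},{"dp":[-5.3,-16,0],"spin":0},{"dp":[-5.3,-16,3],"spin":0},{"dp":[-5.3,-16,3],"spin":0},{"dp":[-5.3,-16,3],"spin":0},{"dp":[-5.3,-16,3],"spin":0},{"dp":[-5.3,-16,3],"spin":0}], hand=0.4)

```text
time_s: 53.75
eef_pos: [0.5667, 0.3386, 0.2083]
eef_rot: [-180.0, -0.1, -11.5]
contact_force: [-0.3, 1.0, 0.2]
grip_width: 0.0512
grasp_force: 0.0
```

```bash
python3 go.py .566,.3395,.119,-11.4
```

```text
t 53.75 p [0.5667 0.3386 0.2083] rot [-1.80e+02 -1.00e-01 -1.15e+01] F [-0.3  1.   0.2] w 0.0512 q [ -16.   26.  -24.   90.   11.   66. -144.]
target (0.566, 0.3395, 0.119, -11.4) dp [-0.1, -0.07, 8.93] spin -0.002
```

Request:
jog_arm(plan=[{"dp":[-0.1,0,3],"spin":0},{"dp":[-0.1,0,6],"spin":0},{"dp":[-0.1,0,8],"spin":0},{"dp":[-0.1,0,8.9],"spin":0},{"dp":[-0.1,0,8.9],"spin":0},{"dp":[-0.1,0,8.9],"spin":0},{"dp":[-0.1,0,8.9],"spin":0}])

```text
time_s: 54.33
eef_pos: [0.5664, 0.3408, 0.1211]
eef_rot: [-179.8, -0.2, -11.4]
contact_force: [0.9, -0.4, 0.0]
grip_width: 0.0512
grasp_force: 0.0
```

Request:
jog_arm(plan=[{"dp":[0,0,0],"spin":0},{"dp":[0,0,0],"spin":0},{"dp":[0,0,0],"spin":0},{"dp":[0,0,0],"spin":0},{"dp":[0,0,0],"spin":0},{"dp":[0,0,0],"spin":0}], hand=1)

```text
time_s: 54.83
eef_pos: [0.5656, 0.3401, 0.1201]
eef_rot: [-179.9, -0.1, -11.4]
contact_force: [-2.0, -1.4, 5.2]
grip_width: 0.0128
grasp_force: 60.7
```

Request:
jog_arm(plan=[{"dp":[0,0.8,0],"spin":0},{"dp":[0,2,0],"spin":0},{"dp":[0,3.5,0],"spin":0},{"dp":[0,5,0],"spin":0},{"dp":[0,6.5,0],"spin":0},{"dp":[0,8,0],"spin":0},{"dp":[0,9.5,0],"spin":0},{"dp":[0,11,0],"spin":0},{"dp":[0,12.5,0],"spin":0},{"dp":[0,13.8,0],"spin":0},{"dp":[0,14.8,0],"spin":0},{"dp":[0,15.4,0],"spin":0},{"dp":[0,15.6,0],"spin":0},{"dp":[0,15.6,0],"spin":0}])

```text
time_s: 56.0
eef_pos: [0.5343, 0.1854, 0.12]
eef_rot: [-180.0, -0.1, -11.5]
contact_force: [-1.2, 0.6, 7.8]
grip_width: 0.0131
grasp_force: 61.2
```

Request:
jog_arm(plan=[{"dp":[0,0.3,0],"spin":0},{"dp":[0,0.6,0],"spin":0},{"dp":[0,0.6,0],"spin":0},{"dp":[0,0.6,0],"spin":0}])

```text
time_s: 56.33
eef_pos: [0.5338, 0.1832, 0.12]
eef_rot: [-179.7, -0.2, -11.4]
contact_force: [1.9, 5.0, 3.8]
grip_width: 0.0131
grasp_force: 60.6
```

```bash
python3 go.py .5345,.1825,.119,-11.4
```

```text
t 56.33 p [0.5338 0.1832 0.12  ] rot [-179.7   -0.2  -11.4] F [1.9 5.  3.8] w 0.0131 q [  -4.   22.  -23.  108.   10.   52. -133.]
target (0.5345, 0.1825, 0.119, -11.4) dp [0.08, 0.06, 0.1] spin 0.0
```

Total travel is 0.160 m and the force is rising, so it's probably at the stop. I'll push once more to confirm.

Request:
jog_arm(plan=[{"dp":[0,0.4,0],"spin":0},{"dp":[0,0.4,0],"spin":0},{"dp":[0,0.4,0],"spin":0},{"dp":[0,0.4,0],"spin":0}])

```text
time_s: 56.67
eef_pos: [0.5338, 0.1832, 0.12]
eef_rot: [-179.3, -0.3, -11.3]
contact_force: [5.0, 10.9, -1.8]
grip_width: 0.0129
grasp_force: 60.2
```

Request:
jog_arm(plan=[{"dp":[0,-0.5,0],"spin":0},{"dp":[0,-0.5,0],"spin":0},{"dp":[0,-0.5,0],"spin":0}])

```text
time_s: 56.92
eef_pos: [0.5339, 0.1832, 0.12]
eef_rot: [-179.8, -0.1, -11.4]
contact_force: [0.6, 3.3, 5.2]
grip_width: 0.0129
grasp_force: 61.1
```

The bar is home against its stop. Now I release and rise clear.

Request:
jog_arm(plan=[{"dp":[0,0,0],"spin":0},{"dp":[0,0,0],"spin":0},{"dp":[0,0,0],"spin":0},{"dp":[0,0,0],"spin":0},{"dp":[0,0,0],"spin":0},{"dp":[0,0,-4],"spin":0},{"dp":[0,0,-8],"spin":0},{"dp":[0,0,-12],"spin":0},{"dp":[0,0,-14],"spin":0},{"dp":[0,0,-14],"spin":0},{"dp":[0,0,-14],"spin":0}], hand=0.4)

```text
time_s: 57.83
eef_pos: [0.5338, 0.1821, 0.2602]
eef_rot: [-179.9, -0.2, -11.4]
contact_force: [0.2, -0.0, -0.3]
grip_width: 0.0511
grasp_force: 0.0
```

```bash
python3 -c "
from cell import *
o=get_obs();print(o['eef_pos'],o['grip_width'],o['contact_force']);print(job.hand_in())"
```

```text
[0.53383646 0.18207941 0.2601799 ] 0.05110210688380676 [ 0.21768926 -0.01286805 -0.30944032]
the job is handed in; nothing more can be done
None
```

All five holders present are packed (near U+D, far U+D, middle D), the bar is back home against its stop, and the job was handed in at about 58 s; the far pile's top holder and the bar's final position were judged from arm readings alone, because the 200 camera calls had run out.

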